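# Open a press-fit suppository mould evenly with a pry wedge

## Robot

A 6-joint arm with a two-finger parallel gripper is mounted at the origin on the work surface. World frame = base frame: x ahead of the robot, y to its left, z up, the work surface at z = 0. Lengths are in m, angles in rad, forces in N, time in s.
With the tool pointing down it reaches from about 0.375 to 0.9 m from the base axis. Payload 3.1 kg.
Tool frame: the origin (TCP) lies on the centre line of the jaws, within the pads' length; the fingertips stand ahead of it and the grasp point (between the pads) lies 3 mm ahead of it (robot.tip_reach is the z of the fingertips in the tool frame, in m); z points along the fingers, y is the line along which they close (so a half turn about z gives the same grasp; the last joint's range is limited). The gripper opens to 87 mm and grips with 3 to 60 N. Pads are 19 mm wide; open, the fingers measure 117 mm over their backs; the gripper's body (75 mm by 190 mm) begins 51 mm behind the grasp point.
Start: joints at [-1.343, 0.527, 1.433, -0, 1.181, -0.178], TCP at [0.247, -0.574, 0.245] pointing down, gripper open.
Joint ranges: [-3.08, 3.08], [-0.75, 2.2], [0.22, 2.44], [-1.43, 4.57], [0, 2.65], [-2.85, 2.85]. Speed limits (rad/s): [2.79, 2.79, 3.14, 3.14, 3.14, 3.14].

## Interface

Orientations are given as a unit quaternion [x, y, z, w].
In Python, from rig import sensors, eyes, ticket, robot gives the robot as it stands.
- The arm moves only by the tool drive_tool, never from a script. Its argument "deltas" is a list that holds one entry, the list of rows, each a list of 6 numbers: the shift along the tool's x, y, z in mm, then the turn, a rotation vector about the tool's x, y, z in rad. A call has 1 to 8 rows; each row shifts and turns the commanded pose from where the row before left it, along the tool's axes as they then stand; what a row does not reach is not made up. A row lasts 1/12 s, in which the tool goes at most 41.7 mm and 7.16 degrees, less where a joint would pass 70% of its speed; a pose out of reach is approached as far as the arm can. A call is refused whole if a number of a shift passes 41.7 or a number of a turn 0.125, either way. A call with a gripper value outside its range is refused whole. "gripper" is the opening in per cent of the stroke, from 0 (shut) to 100 (fully open), set as the call begins (left out, the last holds). The fingers move at their own pace and stop on an object; "squeeze" is the grip in N (left out, the last holds). Time passes only in rows, so rows that do not move let the fingers close. It gives the time, the measured TCP pose, the force, the opening and the grip force at its end, in the units of the state.
- sensors.get_obs(): the state, without advancing time (a new reading comes with each control period).
- eyes.camera(name): name is "scene" or "side" or "wrist"; returns a dict with "img" (420x560x3 uint8, red, green, blue), "fov_y" (degrees; the focal length in pixels is half the picture's height over the tangent of half this angle, whatever the lens; pixels are square), "cx", "cy" (the principal point, pixels), "xyz" and "attitude" of the camera in the world; the wrist camera has in their place "hand_eye" (4x4, takes a point from camera to tool coordinates, whose origin is the TCP and whose axes are the flange's). Camera axes: x right, y up, looking along -z (the intrinsics and any distortion apply to the point x, -y, -z); pixel columns grow to the right and rows downward; lengths in m; the calibration is good to about 2 mm. The wrist camera is an equidistant fisheye: a pixel r from the principal point sees the ray r / f radians off the axis. A picture is of the moment at which its call begins: read the wrist's pose just before it. There is no depth.
- ticket.hand_in(): hands the job in; it is judged then, once.
The state is a dict: "time": time; "q": joint angles; "joint_velocities": joint speeds; "joint_torque": joint torques, N m; "position": TCP position; "tool_rot": TCP orientation; "ft_force": force on the tool from outside, world axes, zero at the start; "moment": the same for the moment, N m; "grip_width": finger opening in m; "grip_force": force on a finger pad.
Only numpy, scipy, OpenCV 4.12 (cv2) and the standard library are available. Lean on these libraries where they do the work, as an engineer would, in place of code of your own. Each camera call takes 0.05 s, during which the arm holds its last target. There are 200 camera calls.

## Task

The suppositories have set and the clamp is off, but the two halves of the aluminium mould are stuck on their guide pins. Take the orange wedge from its white block and work it, gently, bearing on neither half with more than about 20 N, into the pry notches at the two ends of the seam by turns, never letting one end get more than about 2 mm ahead of the other, until the halves stand at least 7 mm apart at both ends; keep the blade away from the casts and the fingers off the mould. Then stand the wedge back in its block, fully home, let go, and leave everything else as it was.

Things in the scene. Friction and masses are not known exactly. Their poses are not given: they have to be found in the camera images.
- mould: two-part aluminium suppository mould, 130 mm long, 50 high, each half 24 thick, on a dark 100x160x10 mm base plate fixed to the bench (mould top 60 mm above the bench). Origin: centre of the plate's underside. x points from the near to the far half, y along the seam, z up. The closed seam is the plane x=0. The far half (+x) cannot move. Six white casts stand in the seam within 38 mm of its middle
- front: near, loose half of the mould. Origin: on its seam face's lower edge, 55 mm left (+y) of the middle; axes as the mould's. Slides toward the mould's -x, up to 14.5 mm, on two tight pins 55 mm left and right of the middle (dry friction about 9 N each), stays upright and where left. It skews on the pins (18 N m/rad): pushed at one end, mostly that end opens. A skew over 0.032 rad spoils the pins
- back_left (a point): point on the fixed far half's seam face at the middle of the left (+y) pry notch, 50 mm from the seam's middle, level with the mould's top. The notch is a V cut equally into both halves' top edges, 38 to 65 mm from the seam's middle: when closed, 5 mm wide at the top, narrowing to nothing 6 mm below the top
- back_right (a point): the same point at the right (-y) pry notch, which is alike
- front_left (a point): point on the loose near half's seam face at the left pry notch, level with the mould's top; coincides with back_left while closed. Its distance from back_left along the mould's -x is the opening of the left end
- front_right (a point): the same at the right pry notch; with back_right it gives the opening of the right end
- wedge: orange plastic pry wedge, 90 g, 100 mm tall, standing point down in its block. Origin: middle of the blade's bottom edge; z up the handle, x across the blade's thickness, y along its width. Shoulder plate 26 (x) x 34 (y) mm, 34 to 40 mm above the bottom edge. Handle 20 (x) x 22 (y) mm, 40 to 100 mm above the bottom edge
- wedge_tip (a point): middle of the blade's bottom edge (wedge origin). Blade 16 mm wide, 34 long, 2 thick at this edge, tapering evenly, 8.5 degrees each face, to 12 mm at the shoulder; friction on the mould about 0.2. Edge over 6 mm below the mould top, both faces pressing: opening about 1 mm + 0.3 x (depth - 6 mm). The far half is fixed, so as it sinks the blade must shift by half the opening toward the near half
- wedge_shoulder (a point): centre of the underside of the wedge's shoulder plate, 34 mm above the bottom edge
- stand: white plastic block 70 (x) x 64 (y) x 46 mm high, fixed to the bench, that holds the wedge. Origin: centre of its underside. A slot 16 mm (local x) by 24 mm (local y) goes down its middle, 40 mm deep; the wedge hangs in it by its shoulder plate, which rests on the block's top, the wedge's x and y along those of the block
- stand_slot (a point): centre of the mouth of the block's slot, on its top face, 46 mm above the bench
- mortar: white ceramic mortar bowl, 110 mm across, 62 mm high, loose; bystander (it and the wedge block may stand on either side). Origin: centre of underside
- pestle_knob: white ceramic pestle standing on its thick end, 42 mm across, 112 mm tall, loose; bystander
- clamp_yoke: the mould's steel clamp yoke with brass screw, taken off, 72 x 100 x 16 mm, lying loose beyond the mould; bystander
- bottle_a: glass bottle with aluminium cap and paper label, 50 mm across, 118 mm tall, loose; bystander
- bottle_b: second such bottle; bystander
- bottle_c: third such bottle; bystander
- jar: amber ointment jar with white lid, 60 mm across, 55 mm tall, loose; bystander
- spatula: narrow steel dispensing spatula with black handle, 190 mm long, lying loose; bystander
Things that resemble listed ones, but are neither listed nor needed, are in the scene too. Of the things like the wedge, leave any that is purple; of the rest the smaller one is meant.

How it is judged:
By the outcome, as a careful person would: the job done as asked, in the order asked, and still so for the second after the job is handed in, with the robot touching nothing.
It also fails if it takes over 72 s, if anything falls off the work surface, if the arm or the gripper's body presses on something with over 40 N, if the wrist force passes 120 N, or if a joint passes its speed limit or range.

## Working session

There is one attempt and no reset: what is moved stays moved. The work goes in short steps, Python scripts to look and compute and a tool call to move; the robot and the scene stay as the last step left them, time stands still between calls to the robot, and variables do not carry over. Pictures are saved under pics/ and viewed, at most 10 in all, crops included, and the job is handed in when it is done.

Besides the shell and the picture viewer there is one more tool, called after "Call:" by a JSON object that holds its "op" and its "data". drive_tool: Moves the arm, as the interface text tells. Its arguments: {"type":"object","properties":{"deltas":{"type":"array"},"gripper":{"type":"number"},"squeeze":{"type":"number"}},"required":["deltas"]}

```bash
ls; mkdir -p pics; cat > h.py <<'E'
import numpy as np, cv2
from scipy.spatial.transform import Rotation as R
from rig import sensors, eyes, robot
def shot(n,f):
    o=sensors.get_obs(); c=eyes.camera(n)
    cv2.imwrite('pics/'+f,c['img'][:,:,::-1]); return o,c
E
python3 - <<'E'
from h import *
for n in ['scene','side','wrist']:
    o,c=shot(n,n+'0.png'); print(n,{k:(np.round(v,4).tolist()) for k,v in c.items() if k!='img'})
    np.save(n+'0.npy',c,allow_pickle=True)
print(o, robot.tip_reach)
a=[cv2.imread(f'pics/{n}0.png') for n in ['scene','side']]
E
```

```text
pics
scene {'fov_y': 50.7933, 'cx': 282.7283, 'cy': 215.9836, 'xyz': [1.2095, -0.0232, 0.9416], 'attitude': [0.2393, 0.244, 0.6731, 0.6559]}
side {'fov_y': 46.4285, 'cx': 284.5062, 'cy': 210.587, 'xyz': [0.431, 0.7891, 1.0189], 'attitude': [-0.017, 0.3463, 0.9375, -0.0305]}
wrist {'fov_y': 65.7065, 'cx': 276.8812, 'cy': 208.0875, 'hand_eye': [[-0.0, 0.9553, 0.2956, 0.0808], [1.0, 0.0001, -0.0002, 0.0002], [-0.0002, 0.2956, -0.9553, -0.1407], [0.0, 0.0, 0.0, 1.0]]}
{'time': 0.1, 'q': array([-1.34352823e+00,  5.28373899e-01,  1.43374716e+00,  1.25999809e-05,
        1.18141626e+00, -1.78503505e-01]), 'joint_velocities': array([ 0.00114107, -0.00359694, -0.00279791, -0.00147545, -0.00073391,
        0.0005567 ]), 'joint_torque': array([-5.34354622e-04, -4.40985096e+01, -1.77151269e+01,  6.33686897e-02,
        5.33667288e-02, -4.82269627e-05]), 'position': array([ 0.2465941 , -0.57363597,  0.24367762]), 'tool_rot': array([ 9.79489197e-01,  2.01494335e-01, -1.78810330e-05, -9.72186476e-04]), 'ft_force': array([ 0.56878338,  0.29154088, -0.30289683]), 'moment': array([-0.03091037, -0.01180993, -0.00663498]), 'grip_force': 0.0, 'grip_width': 0.08709622246465096} 0.022
```

View pics/scene0.png

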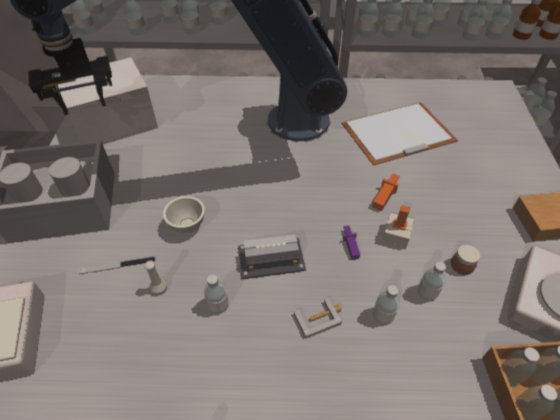

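View pics/side0.png

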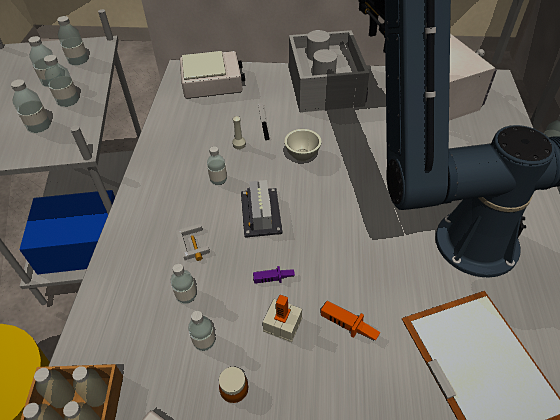

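```bash
cat >> h.py <<'E'
def ray(c,uv,o=None):
    uv=np.atleast_2d(np.array(uv,float)); f=c['img'].shape[0]/2/np.tan(np.radians(c['fov_y'])/2)
    d=(uv-[c['cx'],c['cy']])
    if 'hand_eye' in c:
        r=np.linalg.norm(d,axis=1); t=r/f; s=np.where(r>1e-6,np.sin(t)/np.maximum(r,1e-6),1/f)
        v=np.c_[d[:,0]*s,-d[:,1]*s,-np.cos(t)]
        H=np.array(c['hand_eye']); Rt=R.from_quat(o['tool_rot']).as_matrix()
        return np.array(o['position'])+Rt@H[:3,3], v@(Rt@H[:3,:3]).T
    v=np.c_[d[:,0]/f,-d[:,1]/f,-np.ones(len(d))]
    return np.array(c['xyz']), v@R.from_quat(c['attitude']).as_matrix().T
def onz(c,uv,z,o=None):
    p,v=ray(c,uv,o); return p+v*((z-p[2])/v[:,2])[:,None]
def proj(c,P,o=None):
    P=np.atleast_2d(P); f=c['img'].shape[0]/2/np.tan(np.radians(c['fov_y'])/2)
    if 'hand_eye' in c:
        H=np.array(c['hand_eye']); Rt=R.from_quat(o['tool_rot']).as_matrix()
        Rc=Rt@H[:3,:3]; p=np.array(o['position'])+Rt@H[:3,3]
        q=(P-p)@Rc; n=np.hypot(q[:,0],q[:,1]); t=np.arctan2(n,-q[:,2]); k=f*t/np.maximum(n,1e-9)
        return np.c_[c['cx']+k*q[:,0],c['cy']-k*q[:,1]]
    q=(P-np.array(c['xyz']))@R.from_quat(c['attitude']).as_matrix()
    return np.c_[c['cx']-f*q[:,0]/q[:,2],c['cy']+f*q[:,1]/q[:,2]]
E
python3 - <<'E'
from h import *
S=np.load('scene0.npy',allow_pickle=True).item();D=np.load('side0.npy',allow_pickle=True).item()
np.set_printoptions(precision=4,suppress=True)
print('plate/mould scene',onz(S,[(271,255)],.04),'side',onz(D,[(261,207)],.04))
print('plate corners scene z.01',onz(S,[(242,276),(305,271),(302,255)],.01)); print('side',onz(D,[(244,237),(282,234),(276,186),(245,189)],.01))
print('stand',onz(S,[(400,225)],.046),onz(D,[(283,316)],.046))
print('wedge top',onz(S,[(404,208)],.112),onz(D,[(283,297)],.112))
# zoom composite
s=cv2.resize(S['img'][170:300,220:430],None,fx=3.5,fy=3.5,interpolation=cv2.INTER_CUBIC)
cv2.imwrite('pics/sz.png',s[:,:,::-1])
E
```

```text
plate/mould scene [[ 0.581  -0.0662  0.04  ]] side [[ 0.5623 -0.0551  0.04  ]]
plate corners scene z.01 [[ 0.6248 -0.1365  0.01  ]
 [ 0.6061  0.019   0.01  ]
 [ 0.5579  0.0117  0.01  ]]
side [[ 0.6001  0.0244  0.01  ]
 [ 0.5023  0.0086  0.01  ]
 [ 0.5318 -0.1621  0.01  ]
 [ 0.6182 -0.1453  0.01  ]]
stand [[0.4816 0.2652 0.046 ]] [[0.481  0.2647 0.046 ]]
wedge top [[0.4805 0.2618 0.112 ]] [[0.4808 0.2557 0.112 ]]
```

Scene view: wedge in its white block at (403,217), big orange decoy lying at (387,191), purple at (351,242), mould at (271,257). The side view agrees: block at (283,316), mould at (261,207). I'll turn the tool to line up with the mould and look from above with the wrist camera.

Call:
{"op": "drive_tool", "data": {"deltas": [[[0, 0, 0, 0, 0, -0.12], [0, 0, 0, 0, 0, -0.12], [0, 0, 0, 0, 0, -0.12], [0, 0, 0, 0, 0, -0.12], [0, 0, 0, 0, 0, -0.12], [0, 0, 0, 0, 0, -0.12], [0, 0, 0, 0, 0, -0.12], [0, 0, 0, 0, 0, -0.12]]]}}

```text
time: 0.82
position: [0.2467, -0.5739, 0.2441]
tool_rot: [0.774, 0.633, 0.0, -0.0]
ft_force: [0.1, -0.7, 0.1]
grip_width: 0.0873
grip_force: 0.0
```

Call:
{"op": "drive_tool", "data": {"deltas": [[[0, 0, 0, 0, 0, -0.12], [0, 0, 0, 0, 0, -0.12], [0, 0, 0, 0, 0, -0.07], [31, 24, 0, 0, 0, 0], [31, 24, 0, 0, 0, 0], [31, 24, 0, 0, 0, 0], [31, 24, 0, 0, 0, 0], [31, 24, 0, 0, 0, 0]]]}}

```text
time: 1.48
position: [0.3503, -0.4057, 0.2443]
tool_rot: [0.669, 0.743, 0.0, -0.0]
ft_force: [-0.1, -0.2, 0.1]
grip_width: 0.087
grip_force: 0.0
```

Call:
{"op": "drive_tool", "data": {"deltas": [[[31, 24, 0, 0, 0, 0], [31, 24, 0, 0, 0, 0], [31, 24, 0, 0, 0, 0], [31, 24, 0, 0, 0, 0], [31, 24, 0, 0, 0, 0], [31, 24, 0, 0, 0, 0], [31, 24, 0, 0, 0, 0], [31, 24, 0, 0, 0, 0]]]}}

```text
time: 2.15
position: [0.5153, -0.1388, 0.2444]
tool_rot: [0.669, 0.743, -0.0, -0.0]
ft_force: [-0.0, -0.7, -0.1]
grip_width: 0.0872
grip_force: 0.0
```

Call:
{"op": "drive_tool", "data": {"deltas": [[[31, 24, 0, 0, 0, 0], [31, 24, 0, 0, 0, 0], [0, 0, 0, 0, 0, 0], [0, 0, 0, 0, 0, 0]]]}}

```text
time: 2.48
position: [0.5565, -0.072, 0.2442]
tool_rot: [0.667, 0.745, -0.0, -0.0]
ft_force: [0.0, -0.5, -0.5]
grip_width: 0.0867
grip_force: 0.0
```

```bash
python3 - <<'E'
from h import *
o,c=shot('wrist','w1.png'); np.save('w1.npy',(o,c),allow_pickle=True)
im=c['img'][:,:,::-1]
s=cv2.resize(im,None,fx=800/560,fy=800/560,interpolation=cv2.INTER_CUBIC); cv2.imwrite('pics/w1z.png',s)
P=np.array([0.563,-0.066,0.06]); print(proj(c,P,o)*800/560, o['position'])
E
```

```text
[[406.47407658 264.4482482 ]] [ 0.55649607 -0.07197191  0.24418664]
```

View pics/w1z.png

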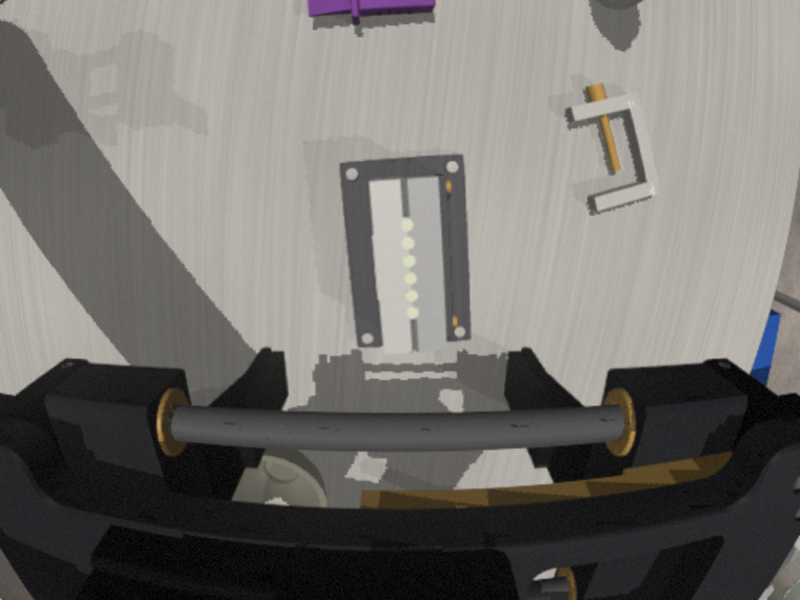

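The wrist picture (x 800/560 zoom) shows the mould: plate corners near (340,163), (463,154), (470,340), (358,347), six casts from (406,224) to (413,313), the notches being the dark seam ends. I'll fit the pose.

```bash
python3 - <<'E'
from h import *
from scipy.optimize import least_squares
np.set_printoptions(precision=4,suppress=True)
o,c=np.load('w1.npy',allow_pickle=True); im=c['img']
hsv=cv2.cvtColor(im,cv2.COLOR_RGB2HSV).astype(int)
sub=(slice(140,232),slice(270,300))
m=np.zeros(im.shape[:2],np.uint8); m[sub]=((hsv[sub][:,:,1]>28)&(hsv[sub][:,:,2]>170)).astype(np.uint8)
n,l,st,ce=cv2.connectedComponentsWithStats(m); 
casts=np.array([ce[i] for i in range(1,n) if st[i,4]>15]); casts=casts[np.argsort(casts[:,1])]
print(casts, st[1:,4])
# plate: dark greyish region flood
g=cv2.cvtColor(im,cv2.COLOR_RGB2GRAY); print(g[135,243:340:3], g[110,280],g[180,255])
W=onz(c,casts,0.06,o); print(W, W.mean(0))
d=W[0]-W[-1]; print('yaw',np.arctan2(-d[0],d[1]), np.linalg.norm(d))
k=560/800
pc=np.array([(340,163),(463,154),(470,340),(358,347)])*k
Q=onz(c,pc,0.01,o); print(Q,Q.mean(0))
np.save('casts1.npy',W)
E
```

```text
[[284.3235 157.3235]
 [285.2368 169.6842]
 [286.1905 182.0714]
 [287.     194.4103]
 [287.975  206.325 ]
 [288.7179 218.1026]] [34 38 42 39 40 39]
[ 87  87  88  85  85 119 200 200 201 203 201 202 197 111 142 174 175 175
 174 175 174 168  87  78  84  89  87  89 178 175 172 178 179] 123 83
[[ 0.5595 -0.0374  0.06  ]
 [ 0.5619 -0.0499  0.06  ]
 [ 0.5643 -0.0626  0.06  ]
 [ 0.5667 -0.0755  0.06  ]
 [ 0.5692 -0.0882  0.06  ]
 [ 0.5715 -0.101   0.06  ]] [ 0.5655 -0.0691  0.06  ]
yaw 0.187297013889317 0.06470374847911856
[[ 0.5031  0.0001  0.01  ]
 [ 0.6     0.0183  0.01  ]
 [ 0.629  -0.1387  0.01  ]
 [ 0.5317 -0.1559  0.01  ]] [ 0.566 -0.069  0.01 ]
```

Call:
{"op": "drive_tool", "data": {"deltas": [[[41, -5, 0, 0, 0, 0], [41, -5, 0, 0, 0, 0], [41, -5, 0, 0, 0, 0], [41, -5, 0, 0, 0, 0], [41, -5, 0, 0, 0, 0], [41, -5, 0, 0, 0, 0], [41, -5, 0, 0, 0, 0], [41, -5, 0, 0, 0, 0]]]}}

```text
time: 3.2
position: [0.4814, 0.2477, 0.2446]
tool_rot: [0.67, 0.742, -0.0, 0.0]
ft_force: [0.4, 0.9, -0.5]
grip_width: 0.087
grip_force: 0.0
```

Call:
{"op": "drive_tool", "data": {"deltas": [[[0, 0, 0, 0, 0, 0], [0, 0, 0, 0, 0, 0], [0, 0, 0, 0, 0, 0]]]}}

```text
time: 3.45
position: [0.482, 0.2465, 0.2444]
tool_rot: [0.669, 0.743, -0.0, 0.0]
ft_force: [-0.5, -0.9, -0.1]
grip_width: 0.087
grip_force: 0.0
```

```bash
python3 - <<'E'
from h import *
o,c=shot('wrist','w2.png'); np.save('w2.npy',(o,c),allow_pickle=True)
im=c['img'][:,:,::-1]
u,v=proj(c,[0.481,0.265,0.046],o)[0]; print(u,v,o['position'])
x0=int(np.clip(u-80,0,400)); y0=int(np.clip(v-75,0,270)); print(x0,y0)
s=cv2.resize(im[y0:y0+150,x0:x0+160],None,fx=4,fy=4,interpolation=cv2.INTER_CUBIC); cv2.imwrite('pics/w2z.png',s)
E
```

```text
278.4253166260424 169.64479520655993 [0.48200982 0.24646504 0.24441528]
198 94
```

View pics/w2z.png

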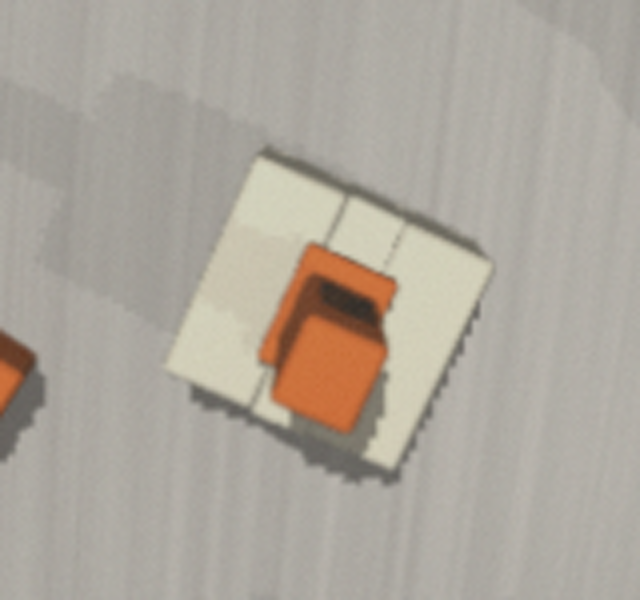

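```bash
python3 - <<'E'
from h import *
np.set_printoptions(precision=4,suppress=True)
o,c=np.load('w2.npy',allow_pickle=True)
def fit(p,z):
    Q=onz(c,np.array(p)/4+[198-.0,94-.0],z,o)
    e=(Q[1]-Q[0]+Q[2]-Q[3]); f=(Q[0]-Q[3]+Q[1]-Q[2]); print(Q.mean(0), 'xdir',np.degrees(np.arctan2(e[1],e[0])),'ydir',np.degrees(np.arctan2(f[1],f[0]))-90,np.linalg.norm(e)/2,np.linalg.norm(f)/2)
fit([(262,155),(493,262),(393,470),(168,368)],.046)
fit([(308,315),(386,352),(349,433),(273,397)],.112)
S=np.load('scene0.npy',allow_pickle=True).item();D=np.load('side0.npy',allow_pickle=True).item()
E
```

```text
[0.4834 0.2618 0.046 ] xdir -19.040907810260286 ydir -18.219828816650434 0.06712115416972082 0.06280338578311914
[0.4827 0.2615 0.112 ] xdir -19.996884485625635 ydir -17.126074201327228 0.018523291721712593 0.01971191973375112
```

The stand's top corners are at (262,155), (493,262), (393,470), (168,368) in the crop, and the handle's top is centred near (329,374). That gives the stand at (0.483, 0.262), yaw -18.6°. Aligning and descending onto the handle.

Call:
{"op": "drive_tool", "data": {"deltas": [[[0, 0, 0, 0, 0, 0.11], [0, 0, 0, 0, 0, 0.11], [0, 0, 0, 0, 0, 0.11], [0, 0, 0, 0, 0, 0.1], [15, -4, 0, 0, 0, 0], [0, 0, 35, 0, 0, 0], [0, 0, 35, 0, 0, 0], [0, 0, 20, 0, 0, 0]]], "gripper": 55}}

```text
time: 4.17
position: [0.4824, 0.2606, 0.1521]
tool_rot: [0.813, 0.582, -0.002, -0.0]
ft_force: [-0.5, 0.4, -0.2]
grip_width: 0.0493
grip_force: 0.0
```

Call:
{"op": "drive_tool", "data": {"deltas": [[[0, 0, 0, 0, 0, 0], [0, 0, 0, 0, 0, 0]]]}}

```text
time: 4.33
position: [0.4831, 0.2614, 0.1538]
tool_rot: [0.813, 0.582, -0.001, -0.0]
ft_force: [-0.3, -0.4, -0.2]
grip_width: 0.0481
grip_force: 0.0
```

```bash
python3 - <<'E'
from h import *
o,c=shot('wrist','w3.png'); np.save('w3.npy',(o,c),allow_pickle=True)
im=c['img'][:,:,::-1]; print(o['position'],R.from_quat(o['tool_rot']).as_matrix()[:,0])
print(proj(c,[[.483,.262,.112],[.483,.262,.046]],o))
cv2.imwrite('pics/w3z.png',cv2.resize(im[90:330,120:440],None,fx=2.5,fy=2.5))
E
```

```text
[0.48312478 0.26140506 0.15381562] [ 0.32231323  0.94663145 -0.00175357]
[[277.10506022 245.26067934]
 [277.23771049 211.97449585]]
```

View pics/w3z.png

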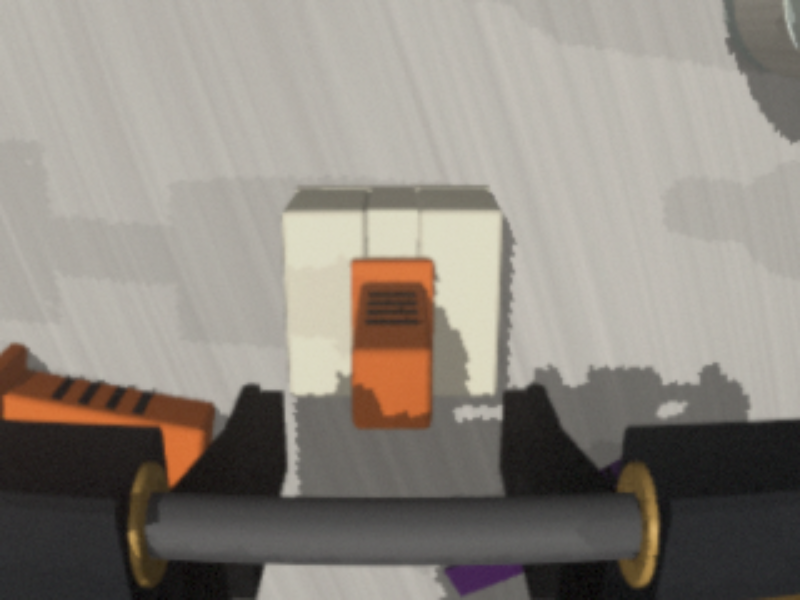

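The wrist picture shows the handle top at (392,388) in the crop, centred between the fingertips at (268,388) and (523,388), and square to them. Descending and gripping.

Call:
{"op": "drive_tool", "data": {"deltas": [[[0, 0, 28, 0, 0, 0], [0, 0, 28, 0, 0, 0], [0, 0, 13, 0, 0, 0], [0, 0, 6, 0, 0, 0], [0, 0, 0, 0, 0, 0], [0, 0, 0, 0, 0, 0]]]}}

```text
time: 4.88
position: [0.4843, 0.2635, 0.081]
tool_rot: [0.812, 0.583, 0.001, 0.001]
ft_force: [0.0, 0.4, 0.4]
grip_width: 0.0478
grip_force: 0.0
```

Call:
{"op": "drive_tool", "data": {"deltas": [[[0, 0, 0, 0, 0, 0], [0, 0, 0, 0, 0, 0], [0, 0, 0, 0, 0, 0], [0, 0, 0, 0, 0, 0], [0, 0, 0, 0, 0, 0], [0, 0, 0, 0, 0, 0]]], "gripper": 0, "squeeze": 45}}

```text
time: 5.38
position: [0.483, 0.2636, 0.0799]
tool_rot: [0.812, 0.583, 0.0, 0.0]
ft_force: [-0.3, -0.4, 2.5]
grip_width: 0.02
grip_force: 45.0
```

```bash
python3 - <<'E'
from h import *
o=sensors.get_obs(); print(o['time'],o['position'],o['tool_rot'],o['ft_force'],o['moment'],o['grip_width'],o['grip_force'])
E
```

```text
5.3833 [0.48303865 0.26355015 0.07991859] [8.12170865e-01 5.83419565e-01 2.94834318e-04 9.61343707e-05] [-0.32112437 -0.36440409  2.48960625] [-0.05174781 -0.00789809  0.03685779] 0.019989933535352968 44.999848301522434
```

Call:
{"op": "drive_tool", "data": {"deltas": [[[0, 0, -10, 0, 0, 0], [0, 0, -30, 0, 0, 0], [0, 0, -35, 0, 0, 0], [0, 0, -10, 0, 0, 0], [0, 0, 0, 0, 0, -0.102], [0, 0, 0, 0, 0, -0.102], [0, 0, 0, 0, 0, -0.102], [0, 0, 0, 0, 0, -0.102]]]}}

```text
time: 6.05
position: [0.4824, 0.2634, 0.1648]
tool_rot: [0.675, 0.738, -0.0, -0.0]
ft_force: [0.1, 0.2, -2.1]
grip_width: 0.0198
grip_force: 45.0
```

Call:
{"op": "drive_tool", "data": {"deltas": [[[0, 0, 0, 0, 0, -0.102], [-36.5, 2.5, 0, 0, 0, 0], [-36.5, 2.5, 0, 0, 0, 0], [-36.5, 2.5, 0, 0, 0, 0], [-36.5, 2.5, 0, 0, 0, 0], [-36.5, 2.5, 0, 0, 0, 0], [-36.5, 2.5, 0, 0, 0, 0], [-36.5, 2.5, 0, 0, 0, 0]]]}}

```text
time: 6.72
position: [0.5468, 0.0139, 0.1645]
tool_rot: [0.639, 0.769, -0.0, -0.0]
ft_force: [1.0, 0.2, -1.8]
grip_width: 0.0199
grip_force: 45.0
```

Call:
{"op": "drive_tool", "data": {"deltas": [[[-36.5, 2.5, 0, 0, 0, 0], [0, 0, 20, 0, 0, 0], [0, 0, 0, 0, 0, 0], [0, 0, 0, 0, 0, 0], [0, 0, 0, 0, 0, 0]]]}}

```text
time: 7.13
position: [0.5554, -0.019, 0.1446]
tool_rot: [0.638, 0.77, -0.0, -0.001]
ft_force: [-0.1, 0.3, -1.1]
grip_width: 0.0197
grip_force: 45.0
```

```bash
cat >> h.py <<'E'
C0=np.array([.5657,-.069]); YAW=.186
MX=np.array([np.cos(YAW),np.sin(YAW)]); MY=np.array([-np.sin(YAW),np.cos(YAW)])
def st():
    o=sensors.get_obs(); p=np.array(o['position']); Rt=R.from_quat(o['tool_rot']).as_matrix()
    d=p[:2]-C0; f=o['ft_force']
    print('t %.2f mould x %.2f y %.2f mm z %.2f | tilt-z %s phi %.2f | F mx %.1f my %.1f z %.1f M %s'%(o['time'],1e3*d@MX,1e3*d@MY,1e3*p[2],np.round(Rt[:,2],4),np.degrees(np.arctan2(Rt[1,0],Rt[0,0])),f[:2]@MX,f[:2]@MY,f[2],np.round(o['moment'],2)))
    return o
E
python3 - <<'E'
from h import *
st(); o,c=shot('wrist','w4.png'); np.save('w4.npy',(o,c),allow_pickle=True)
im=c['img'][:,:,::-1]
p=np.array(o['position']); tip=p+R.from_quat(o['tool_rot']).as_matrix()@[0,0,.068]
print('tip px',proj(c,tip,o),'notch',proj(c,np.r_[C0+.05*MY,.06],o))
cv2.imwrite('pics/w4z.png',cv2.resize(im[120:270,190:390],None,fx=4,fy=4,interpolation=cv2.INTER_CUBIC))
E
```

```text
t 7.13 mould x -0.83 y 51.02 mm z 144.61 | tilt-z [-1.5e-03  6.0e-04 -1.0e+00] phi 100.65 | F mx 0.0 my 0.3 z -1.1 M [ 0.02 -0.08 -0.01]
tip px [[277.7794904  231.08457494]] notch [[279.00720295 224.31017101]]
```

View pics/w4z.png

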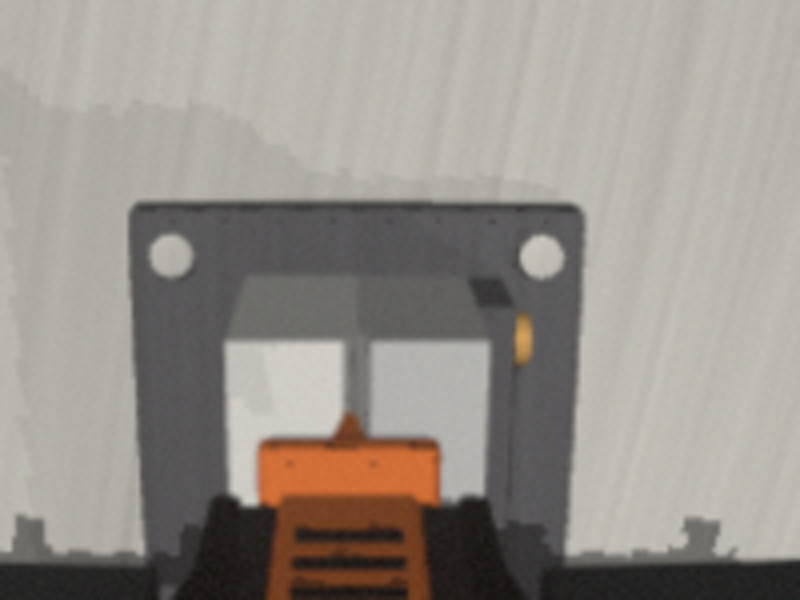

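The crop shows the blade's lower edge at about (350,413) and the notch between columns 345 and 371 (centre 358), so the blade stands about 1.6 mm too near. I'll measure that at sub-pixel level.

```bash
python3 - <<'E'
from h import *
np.set_printoptions(linewidth=150,precision=2,suppress=True)
o,c=np.load('w4.npy',allow_pickle=True); im=c['img'].astype(int)
g=im.sum(2)//3
for r in range(206,222,2): print(r,g[r,270:290])
rb=im[:,:,0]-im[:,:,2]
for r in range(219,231): 
    w=np.clip(rb[r,262:296]-15,0,None); x=np.arange(262,296); print(r, (w*x).sum()/max(w.sum(),1), (w>30).sum(), rb[r,270:285])
print(onz(c,[(0,0)],.06,o)[0]*0, proj(c,[np.r_[C0+.055*MY+k*.001*MX,.06] for k in (-1,0,1)],o))
E
```

```text
206 [200 198 201 200 196 174 137 117 110 114 115 111 132 161 171 174 177 176 176 175]
208 [203 203 201 202 199 176 140 111 103 114 118 113 137 165 177 180 179 177 177 176]
210 [202 199 201 203 201 177 138 110 103 113 118 121 141 164 176 177 177 179 177 177]
212 [204 202 203 201 199 175 140 112 105 112 117 121 139 166 177 177 178 178 176 177]
214 [200 199 202 202 202 179 141 119 109 115 118 121 139 162 176 178 177 178 178 177]
216 [203 203 204 201 198 175 140 120 108 113 120 121 141 169 175 178 177 177 177 175]
218 [202 202 199 202 201 176 134 115 111 112 118 120 139 165 177 177 179 177 178 179]
220 [202 203 201 202 201 178 131 114 108 114 118 122 139 166 175 176 178 178 178 177]
219 0.0 0 [11 10 10 10  9 10  7  6  6  4  5  5  3  5  5]
220 0.0 0 [10 10 11 12 11  9  6  6  4  5  5  4  5  4  4]
221 0.0 0 [11 10  9 11 10  8  8  6  6  6  5  5  5  5  5]
222 276.5 0 [ 9 10 10  9 11 12 16 16 14  8  5  4  5  7  6]
223 276.7974683544304 0 [11 13 11 10 14 23 38 42 34 17  6  4  4  3  5]
224 276.9263157894737 3 [10 11 10 11 17 34 64 73 60 32 12  5  4  4  4]
225 276.9436090225564 5 [10 10  8 12 26 49 72 80 74 51 19  6  5  5  4]
226 276.81703470031545 5 [ 9  8  8 17 35 66 79 79 79 59 23  7  6  5  5]
227 276.76502732240436 6 [11  7 13 25 49 73 77 78 79 70 35 12  4  4  5]
228 276.8453333333333 7 [ 9 10 15 31 57 69 70 70 72 70 51 20  6  7  6]
229 277.7469696969697 8 [24 23 30 47 67 66 68 68 68 68 65 42 29 25 25]
230 278.45208333333335 34 [69 60 60 68 80 82 79 78 77 81 81 79 75 72 72]
[0. 0. 0.] [[277.65 217.89]
 [279.02 217.89]
 [280.39 217.89]]
```

Call:
{"op": "drive_tool", "data": {"deltas": [[[0, 1.5, 0, 0, 0, 0], [0, 0, 8, 0, 0, 0], [0, 0, 8, 0, 0, 0], [0, 0, 2, 0, 0, 0], [0, 0, 0, 0, 0, 0], [0, 0, 0, 0, 0, 0]]]}}

```text
time: 7.68
position: [0.5574, -0.0194, 0.1261]
tool_rot: [0.639, 0.769, -0.0, -0.0]
ft_force: [0.5, 0.2, -1.6]
grip_width: 0.0197
grip_force: 45.0
```

```bash
python3 -c "
from h import *
st()"
```

```text
t 7.68 mould x 1.06 y 50.27 mm z 126.08 | tilt-z [-1.e-03  2.e-04 -1.e+00] phi 100.61 | F mx 0.6 my 0.1 z -1.6 M [ 0.03 -0.07  0.03]
```

Call:
{"op": "drive_tool", "data": {"deltas": [[[0, 0, 1, 0, 0, 0], [0, 0, 1, 0, 0, 0], [0, 0, 0, 0, 0, 0]]]}}

```text
time: 7.93
position: [0.5573, -0.0196, 0.1244]
tool_rot: [0.639, 0.769, -0.0, -0.0]
ft_force: [-1.4, -0.5, -0.3]
grip_width: 0.0193
grip_force: 45.0
```

```bash
python3 -c "
from h import *
st()"
```

```text
t 7.93 mould x 0.85 y 50.07 mm z 124.45 | tilt-z [-1.e-03  1.e-04 -1.e+00] phi 100.60 | F mx -1.5 my -0.3 z -0.3 M [-0.06  0.11 -0.06]
```

Call:
{"op": "drive_tool", "data": {"deltas": [[[0, -0.3, 0.6, 0, 0, 0], [0, -0.2, 0.6, 0, 0, 0], [0, 0, 0, 0, 0, 0]]]}}

```text
time: 8.18
position: [0.5569, -0.0197, 0.1235]
tool_rot: [0.639, 0.769, -0.0, -0.0]
ft_force: [-2.3, -0.8, 0.4]
grip_width: 0.0196
grip_force: 45.0
```

```bash
python3 -c "
from h import *
st()"
```

```text
t 8.18 mould x 0.51 y 50.02 mm z 123.45 | tilt-z [-5.e-04 -0.e+00 -1.e+00] phi 100.60 | F mx -2.4 my -0.3 z 0.4 M [-0.14  0.27 -0.03]
```

Call:
{"op": "drive_tool", "data": {"deltas": [[[0, -0.1, 0.6, 0, 0, 0], [0, -0.1, 0.6, 0, 0, 0], [0, 0, 0, 0, 0, 0]]]}}

```text
time: 8.43
position: [0.5569, -0.0198, 0.1228]
tool_rot: [0.639, 0.769, -0.0, 0.0]
ft_force: [-2.4, -1.4, 5.3]
grip_width: 0.0199
grip_force: 45.0
```

```bash
python3 -c "
from h import *
st()"
```

```text
t 8.43 mould x 0.40 y 49.95 mm z 122.82 | tilt-z [-2.e-04 -2.e-04 -1.e+00] phi 100.61 | F mx -2.6 my -0.9 z 5.3 M [-0.1   0.52 -0.01]
```

Call:
{"op": "drive_tool", "data": {"deltas": [[[0, -0.15, 0.5, 0, 0, 0], [0, -0.15, 0.5, 0, 0, 0], [0, 0, 0, 0, 0, 0]]]}}

```text
time: 8.68
position: [0.5568, -0.0199, 0.1225]
tool_rot: [0.639, 0.769, 0.0, 0.0]
ft_force: [-3.9, -0.4, 9.6]
grip_width: 0.02
grip_force: 45.0
```

```bash
python3 -c "
from h import *
st()"
```

```text
t 8.68 mould x 0.31 y 49.88 mm z 122.51 | tilt-z [ 5.e-04 -4.e-04 -1.e+00] phi 100.61 | F mx -3.9 my 0.3 z 9.6 M [-0.03  0.66  0.01]
```

Call:
{"op": "drive_tool", "data": {"deltas": [[[0, -0.15, 0.5, 0, 0, 0], [0, -0.15, 0.5, 0, 0, 0], [0, 0, 0, 0, 0, 0]]]}}

```text
time: 8.93
position: [0.5567, -0.02, 0.1221]
tool_rot: [0.639, 0.769, 0.0, 0.001]
ft_force: [-4.0, -0.9, 12.9]
grip_width: 0.0198
grip_force: 45.0
```

```bash
python3 -c "
from h import *
st()"
```

```text
t 8.93 mould x 0.19 y 49.84 mm z 122.13 | tilt-z [ 1.1e-03 -6.0e-04 -1.0e+00] phi 100.62 | F mx -4.1 my -0.1 z 12.9 M [ 0.    0.77 -0.01]
```

Call:
{"op": "drive_tool", "data": {"deltas": [[[0, -0.4, 0, 0, 0, 0], [0, -0.4, 0.3, 0, 0, 0], [0, 0, 0, 0, 0, 0]]]}}

```text
time: 9.18
position: [0.5565, -0.0201, 0.122]
tool_rot: [0.639, 0.769, 0.001, 0.001]
ft_force: [-4.1, 1.0, 12.4]
grip_width: 0.0197
grip_force: 45.0
```

```bash
python3 -c "
from h import *
st()"
```

```text
t 9.18 mould x 0.01 y 49.79 mm z 122.05 | tilt-z [ 2.7e-03 -5.0e-04 -1.0e+00] phi 100.60 | F mx -3.8 my 1.8 z 12.4 M [ 0.11  0.69 -0.02]
```

Call:
{"op": "drive_tool", "data": {"deltas": [[[0, -0.1, 0.5, 0, 0, 0], [0, -0.1, 0.3, 0, 0, 0], [0, 0, 0, 0, 0, 0]]]}}

```text
time: 9.43
position: [0.5564, -0.0202, 0.1215]
tool_rot: [0.639, 0.769, 0.001, 0.001]
ft_force: [-3.3, 0.6, 14.9]
grip_width: 0.0198
grip_force: 45.0
```

```bash
python3 -c "
from h import *
st()"
```

```text
t 9.43 mould x -0.16 y 49.69 mm z 121.45 | tilt-z [ 2.8e-03 -8.0e-04 -1.0e+00] phi 100.61 | F mx -3.1 my 1.2 z 14.9 M [ 0.04  0.65 -0.02]
```

Call:
{"op": "drive_tool", "data": {"deltas": [[[0, -0.2, 0.3, 0, 0, 0], [0, -0.2, 0.3, 0, 0, 0], [0, 0, 0, 0, 0, 0]]]}}

```text
time: 9.68
position: [0.556, -0.0203, 0.1202]
tool_rot: [0.639, 0.769, 0.001, 0.001]
ft_force: [-1.2, -0.1, 8.7]
grip_width: 0.02
grip_force: 45.0
```

```bash
cat >> h.py <<'E'
def op(k=-.57,z0=128.):
    o=st(); p=np.array(o['position']); Rt=R.from_quat(o['tool_rot']).as_matrix()
    tx=1e3*(p[:2]-C0)@MX+68*Rt[:2,2]@MX+k; d=z0-p[2]*1e3
    print('  depth %.2f open(d) %.2f open(x) %.2f'%(d,1+.3*(d-6),-2*tx))
E
python3 -c "
from h import *
op()"
```

```text
t 9.68 mould x -0.53 y 49.62 mm z 120.21 | tilt-z [ 3.e-03 -8.e-04 -1.e+00] phi 100.61 | F mx -1.2 my 0.2 z 8.7 M [-0.08  0.39 -0.02]
  depth 7.79 open(d) 1.54 open(x) 1.81
```

Call:
{"op": "drive_tool", "data": {"deltas": [[[0, -0.2, 0.3, 0, 0, 0], [0, -0.2, 0.3, 0, 0, 0], [0, 0, 0, 0, 0, 0]]]}}

```text
time: 9.93
position: [0.5558, -0.0204, 0.1193]
tool_rot: [0.639, 0.769, 0.001, 0.001]
ft_force: [-1.6, 0.2, 8.3]
grip_width: 0.0201
grip_force: 45.0
```

```bash
python3 -c "
from h import *
op()"
```

```text
t 9.93 mould x -0.70 y 49.57 mm z 119.27 | tilt-z [ 3.3e-03 -7.0e-04 -1.0e+00] phi 100.60 | F mx -1.5 my 0.5 z 8.3 M [-0.02  0.24  0.01]
  depth 8.73 open(d) 1.82 open(x) 2.13
```

Left end about 1.8–2 mm open, forces low (vertical about 10 N, lateral 1.5 N). Lifting out and crossing to the right notch.

Call:
{"op": "drive_tool", "data": {"deltas": [[[0, 0, -3, 0, 0, 0], [0, 0, -9, 0, 0, 0], [0, 0, -10, 0, 0, 0], [-30, 0, 0, 0, 0, 0], [-35, 0, 0, 0, 0, 0], [-35, 0, 0, 0, 0, 0], [0, 0, 0, 0, 0, 0], [0, 0, 0, 0, 0, 0]]]}}

```text
time: 10.6
position: [0.5738, -0.1206, 0.1406]
tool_rot: [0.64, 0.768, 0.0, 0.001]
ft_force: [0.3, 0.3, -1.2]
grip_width: 0.0195
grip_force: 45.0
```

```bash
python3 - <<'E'
from h import *
op(); o,c=shot('wrist','w5.png'); np.save('w5.npy',(o,c),allow_pickle=True)
im=c['img'][:,:,::-1]
p=np.array(o['position']); tip=p+R.from_quat(o['tool_rot']).as_matrix()@[0,0,.068]
for s in (1,-1): print('notch',s,proj(c,[np.r_[C0+s*.05*MY+k*.001*MX,.06] for k in(0,1)],o))
cv2.imwrite('pics/w5z.png',cv2.resize(im[100:250,190:390],None,fx=4,fy=4,interpolation=cv2.INTER_CUBIC))
E
```

```text
t 10.60 mould x -1.59 y -52.25 mm z 140.55 | tilt-z [ 1.6e-03 -6.0e-04 -1.0e+00] phi 100.41 | F mx 0.4 my 0.2 z -1.2 M [ 0.04 -0.08 -0.  ]
  depth -12.55 open(d) -4.57 open(x) 4.11
notch 1 [[279.33589419  79.44644752]
 [280.83823959  79.44397841]]
notch -1 [[279.75380661 221.78308988]
 [281.13863526 221.77637778]]
```

View pics/w5z.png

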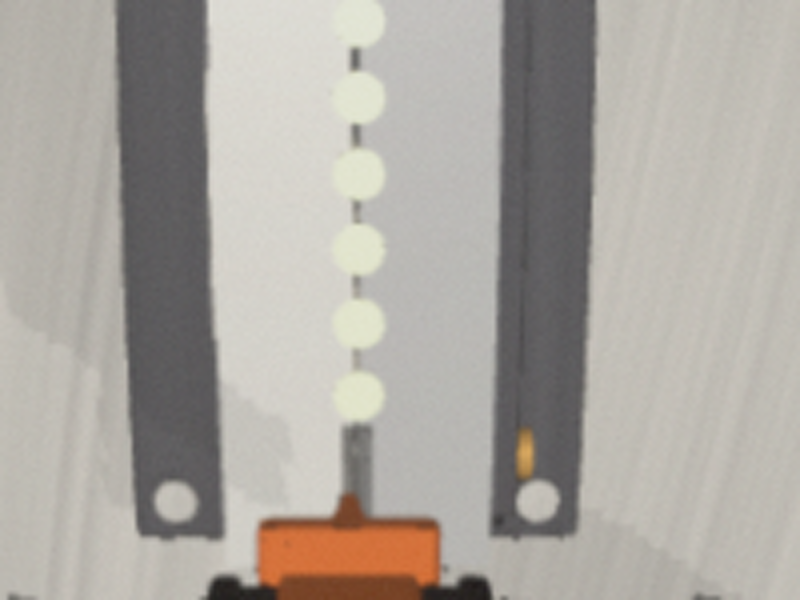

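The crop shows the seam opened, widest toward the left (top), with the blade tip at (350,495) against the right notch between columns 343 and 372. Measuring both ends.

```bash
cat >> h.py <<'E'
def edges(c,o,r,lo=265,hi=297):
    g=c['img'].astype(float).mean(2)[r-1:r+2].mean(0)[lo:hi]; x=np.arange(lo,hi)
    i=np.argmin(g); a=np.median(g[:5]); b=np.median(g[-5:]); m=np.sort(g)[:2].mean()
    def cross(seq,th):
        for j,k in zip(seq[:-1],seq[1:]):
            if g[k]>=th: return x[j]+(th-g[j])/(g[k]-g[j])*(x[k]-x[j])
    L=cross(list(range(i,-1,-1)),(a+m)/2); Rr=cross(list(range(i,len(g))),(b+m)/2)
    P=onz(c,[(L,r),(Rr,r)],.06,o)[:,:2]-C0
    return L,Rr,1e3*P@MX,1e3*P[0]@MY
def tipx(c,rows=range(200,245)):
    im=c['img'].astype(int); rb=im[:,:,0]-im[:,:,2]; out=[]
    for r in rows:
        w=np.clip(rb[r,262:296]-15,0,None); n=(w>15).sum()
        if 3<=n<=11: out.append((w*np.arange(262,296)).sum()/w.sum())
    return np.mean(out),len(out)
E
python3 - <<'E'
from h import *
np.set_printoptions(precision=2,suppress=True)
o,c=np.load('w5.npy',allow_pickle=True); print('tip',tipx(c))
o4,c4=np.load('w4.npy',allow_pickle=True); print('tip4',tipx(c4))
for r in (62,70,78,86,94,208,212,216,220): print(r,*edges(c,o,r))
for r in (206,212,218): print('closed',r,*edges(c4,o4,r))
g=c['img'].astype(int).mean(2); print(g[78,268:292]); print(g[150,268:292]); print(g[212,268:292])
E
```

```text
tip (np.float64(276.76395839425214), 6)
tip4 (np.float64(276.9773940313548), 7)
62 273.34977064220186 282.6493670886076 [-3.93  2.25] 62.06546510177821
70 273.48681434599155 282.5808333333333 [-3.86  2.19] 56.52113638475613
78 273.3170254403131 282.8578680203046 [-4.    2.35] 51.01213411076267
86 273.8586711711712 282.1546997389034 [-3.67  1.86] 45.52675662789526
94 273.6583924349882 282.4310344827586 [-3.83  2.03] 40.0649033790941
208 275.20216049382714 282.4775641025641 [-3.22  1.96] -39.5654637651813
212 275.02684049079755 282.4628514056225 [-3.37  1.95] -42.5584636501983
216 275.32580174927114 282.33188153310107 [-3.17  1.86] -45.576990560516165
220 275.36915887850466 282.3245283018868 [-3.16  1.86] -48.61978555829428
closed 206 275.56786941580754 282.3813025210084 [-2.52  2.42] 64.09594720646861
closed 212 275.5274390243902 282.14915966386553 [-2.55  2.27] 59.53393724944448
closed 218 275.4430628272251 282.1988636363636 [-2.62  2.33] 54.91742848953104
[218.67 219.33 220.33 220.33 217.67 186.67 132.   123.33 125.   145.33
 151.33 131.33 123.   122.67 126.33 163.   193.67 196.   198.   194.67
 196.   197.   195.   197.67]
[209.33 211.33 210.   209.67 210.33 211.   208.67 212.67 210.67 200.67
 165.33 157.33 182.67 191.   187.67 184.33 185.33 184.   186.67 187.
 184.   186.33 183.67 185.33]
[206.   205.   204.67 206.33 204.67 205.67 202.   163.67 126.   116.67
 126.   125.67 119.67 123.   136.33 164.   178.   180.   181.67 181.
 180.67 181.33 181.33 179.67]
```

Call:
{"op": "drive_tool", "data": {"deltas": [[[2, 1.4, 0, 0, 0, 0], [0, 0, 8, 0, 0, 0], [0, 0, 7, 0, 0, 0], [0, 0, 0.5, 0, 0, 0], [0, 0, 0.5, 0, 0, 0], [0, 0, 0, 0, 0, 0]]]}}

```text
time: 11.15
position: [0.5745, -0.1157, 0.1237]
tool_rot: [0.639, 0.77, 0.0, 0.0]
ft_force: [1.9, 0.4, -0.5]
grip_width: 0.0196
grip_force: 45.0
```

```bash
python3 -c "
from h import *
op()"
```

```text
t 11.15 mould x 0.05 y -47.53 mm z 123.74 | tilt-z [ 7.e-04  2.e-04 -1.e+00] phi 100.64 | F mx 1.9 my 0.1 z -0.5 M [ 0.16 -0.5  -0.01]
  depth 4.26 open(d) 0.48 open(x) 0.95
```

Call:
{"op": "drive_tool", "data": {"deltas": [[[0, -0.2, 0.5, 0, 0, 0], [0, -0.2, 0.5, 0, 0, 0], [0, -0.2, 0.5, 0, 0, 0], [0, -0.2, 0.5, 0, 0, 0], [0, 0, 0, 0, 0, 0]]]}}

```text
time: 11.57
position: [0.5745, -0.1167, 0.1229]
tool_rot: [0.639, 0.769, 0.001, 0.001]
ft_force: [3.5, 2.3, 4.4]
grip_width: 0.0198
grip_force: 45.0
```

```bash
python3 -c "
from h import *
op()"
```

```text
t 11.57 mould x -0.22 y -48.53 mm z 122.88 | tilt-z [ 3.2e-03 -8.0e-04 -1.0e+00] phi 100.58 | F mx 3.8 my 1.6 z 4.4 M [ 0.34 -0.71  0.04]
  depth 5.12 open(d) 0.74 open(x) 1.18
```

Call:
{"op": "drive_tool", "data": {"deltas": [[[0, 0, 0.5, 0, 0, 0], [0, 0, 0.5, 0, 0, 0], [0, 0, 0.5, 0, 0, 0], [0, 0, 0, 0, 0, 0]]]}}

```text
time: 11.9
position: [0.5742, -0.1171, 0.1219]
tool_rot: [0.639, 0.769, 0.0, 0.002]
ft_force: [1.3, 1.1, 8.7]
grip_width: 0.0198
grip_force: 45.0
```

```bash
python3 -c "
from h import *
op()"
```

```text
t 11.90 mould x -0.50 y -48.80 mm z 121.85 | tilt-z [ 0.0027 -0.0015 -1.    ] phi 100.60 | F mx 1.4 my 0.8 z 8.7 M [ 0.14 -0.46 -0.07]
  depth 6.15 open(d) 1.04 open(x) 1.82
```

Call:
{"op": "drive_tool", "data": {"deltas": [[[0, 0, 0.5, 0, 0, 0], [0, 0, 0.5, 0, 0, 0], [0, 0, 0.5, 0, 0, 0], [0, 0, 0, 0, 0, 0]]]}}

```text
time: 12.23
position: [0.5738, -0.1171, 0.1198]
tool_rot: [0.639, 0.769, 0.0, 0.001]
ft_force: [1.5, 0.7, 5.5]
grip_width: 0.0196
grip_force: 45.0
```

```bash
python3 -c "
from h import *
op()"
```

```text
t 12.23 mould x -0.89 y -48.80 mm z 119.82 | tilt-z [ 0.0018 -0.0015 -1.    ] phi 100.60 | F mx 1.6 my 0.4 z 5.5 M [-0.01 -0.48  0.01]
  depth 8.18 open(d) 1.65 open(x) 2.73
```

Call:
{"op": "drive_tool", "data": {"deltas": [[[0, -0.08, 0.7, 0, 0, 0], [0, -0.08, 0.7, 0, 0, 0], [0, -0.08, 0.7, 0, 0, 0], [0, 0, 0, 0, 0, 0]]]}}

```text
time: 12.57
position: [0.5735, -0.1172, 0.1176]
tool_rot: [0.639, 0.769, -0.0, 0.001]
ft_force: [1.5, 0.2, 5.0]
grip_width: 0.0197
grip_force: 45.0
```

```bash
python3 -c "
from h import *
op()"
```

```text
t 12.57 mould x -1.20 y -48.81 mm z 117.55 | tilt-z [ 0.0015 -0.0014 -1.    ] phi 100.60 | F mx 1.5 my -0.0 z 5.0 M [-0.01 -0.48 -0.05]
  depth 10.45 open(d) 2.33 open(x) 3.37
```

Call:
{"op": "drive_tool", "data": {"deltas": [[[0, -0.08, 0.7, 0, 0, 0], [0, -0.08, 0.7, 0, 0, 0], [0, -0.08, 0.6, 0, 0, 0], [0, 0, 0, 0, 0, 0]]]}}

```text
time: 12.9
position: [0.5733, -0.1172, 0.1156]
tool_rot: [0.639, 0.769, -0.0, 0.001]
ft_force: [1.2, 0.1, 5.1]
grip_width: 0.0198
grip_force: 45.0
```

```bash
python3 -c "
from h import *
op()"
```

```text
t 12.90 mould x -1.47 y -48.80 mm z 115.57 | tilt-z [ 0.0014 -0.0014 -1.    ] phi 100.60 | F mx 1.2 my -0.1 z 5.1 M [ 0.02 -0.43 -0.06]
  depth 12.43 open(d) 2.93 open(x) 3.92
```

Call:
{"op": "drive_tool", "data": {"deltas": [[[0, 0, -4, 0, 0, 0], [0, 0, -10, 0, 0, 0], [-2, 0, -12, 0, 0, 0], [0, 0, 0, 0, 0, 0], [0, 0, 0, 0, 0, 0]]]}}

```text
time: 13.32
position: [0.5722, -0.1184, 0.141]
tool_rot: [0.639, 0.769, -0.001, -0.001]
ft_force: [0.7, -0.1, -1.4]
grip_width: 0.02
grip_force: 45.0
```

```bash
cat >> h.py <<'E'
def look(f,tr=None):
    op(); o,c=shot('wrist',f+'.png'); np.save(f+'.npy',(o,c),allow_pickle=True)
    print('tip',tipx(c))
    for s in (1,-1):
        W=[]
        for y in np.arange(42,63,2.):
            u,v=proj(c,np.r_[C0+s*.001*y*MY,.06],o)[0]; r=int(round(v))
            if 3<r<215:
                e=edges(c,o,r,int(u)-18,int(u)+17)
                if e[0] and e[1]: W.append((e[1]-e[0],*e[2],e[0],e[1]))
        if W: W=np.array(W); m=np.median(W,0); print('end',s,'open %.2f'%(m[2]-m[1]-4.88),'near %.2f far %.2f'%(m[1],m[2]),'px %.2f %.2f'%(m[3],m[4]),'sd %.2f'%np.std(W[:,2]-W[:,1]),len(W))
E
python3 -c "
from h import *
look('w6')"
```

```text
t 13.32 mould x -2.71 y -49.74 mm z 141.01 | tilt-z [-0.0017  0.     -1.    ] phi 100.61 | F mx 0.7 my -0.2 z -1.4 M [-0.01 -0.12  0.01]
  depth -13.01 open(d) -4.70 open(x) 6.78
tip (np.float64(276.8845032702072), 6)
end 1 open 1.17 near -3.90 far 2.15 px 276.09 285.16 sd 0.99 11
end -1 open 2.28 near -5.17 far 1.99 px 274.49 284.46 sd 0.00 1
```

Call:
{"op": "drive_tool", "data": {"deltas": [[[36, 1, 0, 0, 0, 0], [36, 1, 0, 0, 0, 0], [28, 0.7, 0, 0, 0, 0], [0, 0, 0, 0, 0, 0], [0, 0, 9, 0, 0, 0], [0, 0, 7.5, 0, 0, 0], [0, 0, 0, 0, 0, 0], [0, 0, 0, 0, 0, 0]]]}}

```text
time: 14.03
position: [0.5569, -0.0207, 0.123]
tool_rot: [0.639, 0.769, -0.001, -0.001]
ft_force: [-0.3, -0.6, -1.3]
grip_width: 0.0198
grip_force: 45.0
```

```bash
python3 -c "
from h import *
op()"
```

```text
t 14.03 mould x 0.31 y 49.10 mm z 123.04 | tilt-z [-2.4e-03  3.0e-04 -1.0e+00] phi 100.52 | F mx -0.4 my -0.5 z -1.3 M [0.02 0.01 0.02]
  depth 4.96 open(d) 0.69 open(x) 0.83
```

Call:
{"op": "drive_tool", "data": {"deltas": [[[0, 0, 0.6, 0, 0, 0], [0, 0, 0.6, 0, 0, 0], [0, -0.1, 0.6, 0, 0, 0], [0, -0.1, 0.6, 0, 0, 0], [0, 0, 0, 0, 0, 0]]]}}

```text
time: 14.45
position: [0.5565, -0.02, 0.1218]
tool_rot: [0.639, 0.769, -0.001, -0.001]
ft_force: [-3.7, -1.1, 0.2]
grip_width: 0.0194
grip_force: 45.0
```

```bash
python3 -c "
from h import *
op()"
```

```text
t 14.45 mould x -0.02 y 49.91 mm z 121.80 | tilt-z [-1.7e-03 -2.0e-04 -1.0e+00] phi 100.60 | F mx -3.8 my -0.4 z 0.2 M [-0.35  0.55 -0.01]
  depth 6.20 open(d) 1.06 open(x) 1.40
```

Call:
{"op": "drive_tool", "data": {"deltas": [[[0, -0.3, 0.4, 0, 0, 0], [0, -0.3, 0.4, 0, 0, 0], [0, -0.2, 0.6, 0, 0, 0], [0, -0.15, 0.6, 0, 0, 0], [0, 0, 0, 0, 0, 0]]]}}

```text
time: 14.87
position: [0.5561, -0.0198, 0.12]
tool_rot: [0.639, 0.769, -0.0, -0.0]
ft_force: [-3.9, -0.8, 3.4]
grip_width: 0.0198
grip_force: 45.0
```

```bash
python3 -c "
from h import *
op()"
```

```text
t 14.87 mould x -0.38 y 50.17 mm z 119.99 | tilt-z [-5.e-04  1.e-04 -1.e+00] phi 100.61 | F mx -3.9 my -0.1 z 3.4 M [-0.22  0.77 -0.07]
  depth 8.01 open(d) 1.60 open(x) 1.95
```

Call:
{"op": "drive_tool", "data": {"deltas": [[[0, -0.1, 0.6, 0, 0, 0], [0, -0.1, 0.6, 0, 0, 0], [0, -0.1, 0.6, 0, 0, 0], [0, 0, 0, 0, 0, 0]]]}}

```text
time: 15.2
position: [0.5559, -0.0199, 0.1184]
tool_rot: [0.639, 0.769, -0.0, -0.0]
ft_force: [-4.6, -0.5, 6.8]
grip_width: 0.0199
grip_force: 45.0
```

```bash
python3 -c "
from h import *
op()"
```

```text
t 15.20 mould x -0.55 y 50.06 mm z 118.39 | tilt-z [-2.e-04 -1.e-04 -1.e+00] phi 100.61 | F mx -4.6 my 0.4 z 6.8 M [-0.22  0.83  0.04]
  depth 9.61 open(d) 2.08 open(x) 2.27
```

Call:
{"op": "drive_tool", "data": {"deltas": [[[0, -0.3, 0.7, 0, 0, 0], [0, -0.3, 0.7, 0, 0, 0], [0, -0.3, 0.7, 0, 0, 0], [0, -0.2, 0.7, 0, 0, 0], [0, 0, 0, 0, 0, 0]]]}}

```text
time: 15.62
position: [0.5555, -0.0202, 0.1158]
tool_rot: [0.639, 0.769, 0.0, 0.001]
ft_force: [-3.8, 0.4, 5.2]
grip_width: 0.0197
grip_force: 45.0
```

```bash
python3 -c "
from h import *
op()"
```

```text
t 15.62 mould x -1.04 y 49.89 mm z 115.82 | tilt-z [ 1.4e-03 -3.0e-04 -1.0e+00] phi 100.60 | F mx -3.7 my 1.1 z 5.2 M [-0.14  0.69 -0.04]
  depth 12.18 open(d) 2.86 open(x) 3.04
```

Call:
{"op": "drive_tool", "data": {"deltas": [[[0, -0.2, 0.7, 0, 0, 0], [0, -0.2, 0.7, 0, 0, 0], [0, -0.2, 0.7, 0, 0, 0], [0, -0.1, 0.7, 0, 0, 0], [0, 0, 0, 0, 0, 0]]]}}

```text
time: 16.03
position: [0.555, -0.0204, 0.1132]
tool_rot: [0.639, 0.769, 0.001, 0.001]
ft_force: [-3.3, -0.4, 6.4]
grip_width: 0.0199
grip_force: 45.0
```

```bash
python3 -c "
from h import *
op()"
```

```text
t 16.03 mould x -1.48 y 49.77 mm z 113.20 | tilt-z [ 2.1e-03 -4.0e-04 -1.0e+00] phi 100.60 | F mx -3.3 my 0.2 z 6.4 M [-0.13  0.65  0.04]
  depth 14.80 open(d) 3.64 open(x) 3.83
```

Call:
{"op": "drive_tool", "data": {"deltas": [[[0, -0.2, 0.7, 0, 0, 0], [0, -0.2, 0.7, 0, 0, 0], [0, -0.2, 0.6, 0, 0, 0], [0, 0, 0, 0, 0, 0]]]}}

```text
time: 16.37
position: [0.5547, -0.0205, 0.1113]
tool_rot: [0.639, 0.769, 0.001, 0.001]
ft_force: [-3.1, 0.4, 6.9]
grip_width: 0.0198
grip_force: 45.0
```

```bash
python3 -c "
from h import *
op()"
```

```text
t 16.37 mould x -1.79 y 49.71 mm z 111.33 | tilt-z [ 2.8e-03 -4.0e-04 -1.0e+00] phi 100.60 | F mx -2.9 my 0.9 z 6.9 M [-0.09  0.62 -0.02]
  depth 16.67 open(d) 4.20 open(x) 4.35
```

Call:
{"op": "drive_tool", "data": {"deltas": [[[0, 0, -4, 0, 0, 0], [0, 0, -10, 0, 0, 0], [0, 0, -16, 0, 0, 0], [-30, 0, 0, 0, 0, 0], [-35, 0, 0, 0, 0, 0], [-35, 0, 0, 0, 0, 0], [0, 0, 0, 0, 0, 0], [0, 0, 0, 0, 0, 0]]]}}

```text
time: 17.03
position: [0.5738, -0.121, 0.1412]
tool_rot: [0.64, 0.768, 0.001, 0.002]
ft_force: [-0.6, 0.2, -1.3]
grip_width: 0.0199
grip_force: 45.0
```

```bash
python3 -c "
from h import *
look('w7')"
```

```text
t 17.03 mould x -1.66 y -52.62 mm z 141.17 | tilt-z [ 0.0039 -0.0011 -1.    ] phi 100.39 | F mx -0.5 my 0.3 z -1.3 M [-0.03 -0.03  0.02]
  depth -13.17 open(d) -4.75 open(x) 3.96
tip (np.float64(276.6625536602587), 6)
end 1 open 3.58 near -6.34 far 2.12 px 269.57 282.29 sd 1.42 11
end -1 open 0.67 near -3.42 far 2.12 px 274.79 282.54 sd 2.56 2
```

```bash
python3 - <<'E'
from h import *
np.set_printoptions(precision=1,suppress=True,linewidth=150)
o,c=np.load('w7.npy',allow_pickle=True); g=c['img'].astype(float).mean(2)
for y in (40,43,46,49):
    u,v=proj(c,np.r_[C0-.001*y*MY,.06],o)[0]; r=int(round(v)); print(y,r,u,g[r,264:292], proj(c,np.r_[C0-.001*y*MY+.001*MX,.06],o)[0][0]-u)
u,v=proj(c,np.r_[C0+.05*MY,.06],o)[0]; print(u,v,g[int(v),264:292])
E
```

```text
40 208 279.57082926143096 [204.3 209.  206.3 205.  207.3 205.3 200.  165.3 126.  120.7 107.   86.   71.   73.7  80.  107.  121.  122.7 136.  163.7 178.  180.3 181.7 180.
 179.3 182.7 181.3 180.3] 1.4006006815482692
43 212 279.57963104660354 [205.  204.3 206.  204.7 205.3 203.  203.3 171.7 134.7 120.  123.  163.3 188.7 189.  172.7 144.  124.3 117.  130.  163.3 178.7 181.  180.  180.3
 181.3 180.3 182.7 180.7] 1.3951852153549567
46 216 279.5880953891798 [205.7 206.  204.7 204.  206.  204.  203.7 169.  132.7 119.7 119.  131.3 141.  141.7 133.  124.7 122.  124.  133.3 165.  178.  181.  178.7 181.3
 181.  182.7 182.  183. ] 1.3896730800096293
49 220 279.5962270004915 [205.7 204.3 205.3 206.3 205.7 206.3 203.3 170.7 132.7 121.7 112.3  86.3  72.   80.   86.3 107.7 119.  121.  135.  164.3 178.7 181.7 181.3 180.7
 180.  179.7 181.3 181. ] 1.3840687108933594
279.1405562295903 78.86700192223276 [220.3 220.  219.7 220.7 219.7 203.7 135.  120.  120.3 113.3 124.  146.3 149.  146.  138.  126.  123.7 124.3 130.  172.3 194.  197.3 195.7 196.
 197.  196.7 194.7 194.7]
```

Call:
{"op": "drive_tool", "data": {"deltas": [[[1, 0.5, 0, 0.004, 0, 0], [0, 0, 9, 0, 0, 0], [0, 0, 9, 0, 0, 0], [0, 0, 7, 0, 0, 0], [0, 0, 0, 0, 0, 0], [0, 0, 0, 0, 0, 0]]]}}

```text
time: 17.58
position: [0.5732, -0.117, 0.1148]
tool_rot: [0.639, 0.769, -0.001, -0.001]
ft_force: [3.4, 0.3, -2.0]
grip_width: 0.0198
grip_force: 45.0
```

```bash
python3 - <<'E'
s=open('h.py').read()
a=s.index('def edges'); b=s.index('def tipx')
s=s[:a]+'''def edges(c,o,r,lo=265,hi=297):
    g=c['img'].astype(float).mean(2)[r-1:r+2].mean(0)[lo:hi]; x=np.arange(lo,hi)
    a=np.median(g[:5]); b=np.median(g[-5:])
    j=np.argmax(g<(a+123)/2); th=(a+123)/2; L=x[j-1]+(g[j-1]-th)/(g[j-1]-g[j])
    k=len(g)-1-np.argmax(g[::-1]<(b+123)/2); th=(b+123)/2; Rr=x[k]+(th-g[k])/(g[k+1]-g[k])
    P=onz(c,[(L,r),(Rr,r)],.06,o)[:,:2]-C0
    return L,Rr,1e3*P@MX,1e3*P[0]@MY
'''+s[b:]
s=s.replace('3<r<215','3<r<221').replace("op(k=-.57,z0=128.)","op(k=-.57,z0=126.5)")
open('h.py','w').write(s)
E
python3 - <<'E'
from h import *
op()
for f in ('w5','w6','w7'):
    o,c=np.load(f+'.npy',allow_pickle=True)
    for s in (1,-1):
        W=[]
        for y in np.arange(42,62,2.):
            u,v=proj(c,np.r_[C0+s*.001*y*MY,.06],o)[0]; r=int(round(v))
            if 3<r<221: e=edges(c,o,r,int(u)-18,int(u)+17); W.append(e[2])
        W=np.array(W); print(f,s,np.median(W,0),'open',np.median(W[:,1]-W[:,0])-4.88,W.std(0))
E
```

```text
t 17.58 mould x -1.53 y -48.60 mm z 114.83 | tilt-z [-2.4e-03 -4.0e-04 -1.0e+00] phi 100.61 | F mx 3.4 my -0.3 z -2.0 M [ 0.23 -0.88  0.02]
  depth 11.67 open(d) 2.70 open(x) 4.54
w5 1 [-4.00277038  2.36223802] open 1.4883654313237722 [0.04889764 0.09440556]
w5 -1 [-3.32593595  2.04102417] open 0.4873963775940924 [0.03558805 0.01279779]
w6 1 [-4.11671796  2.37731743] open 1.6371510132666387 [0.08663718 0.03509182]
w6 -1 [-5.23603411  2.12068589] open 2.4631053689221902 [0.01045841 0.0125593 ]
w7 1 [-6.4448226   2.35338894] open 3.8976145661352097 [0.03196812 0.06104246]
w7 -1 [-6.08292311  2.18936561] open 3.380726826760859 [0.03223022 0.03001549]
```

Call:
{"op": "drive_tool", "data": {"deltas": [[[0, 0.8, 0, 0, 0, 0], [0, 0.2, 1, 0, 0, 0], [0, 0, 1, 0, 0, 0], [0, -0.1, 0.8, 0, 0, 0], [0, 0, 0, 0, 0, 0]]]}}

```text
time: 18.0
position: [0.5733, -0.1177, 0.1132]
tool_rot: [0.639, 0.769, -0.001, -0.001]
ft_force: [1.0, 0.7, 3.7]
grip_width: 0.02
grip_force: 45.0
```

```bash
python3 -c "
from h import *
op()"
```

```text
t 18.00 mould x -1.57 y -49.22 mm z 113.20 | tilt-z [-0.0033 -0.0011 -1.    ] phi 100.60 | F mx 1.1 my 0.5 z 3.7 M [ 0.11 -0.39  0.03]
  depth 13.30 open(d) 3.19 open(x) 4.76
```

Call:
{"op": "drive_tool", "data": {"deltas": [[[0, -0.15, 0.7, 0, 0, 0], [0, -0.15, 0.7, 0, 0, 0], [0, -0.1, 0.7, 0, 0, 0], [0, 0, 0, 0, 0, 0]]]}}

```text
time: 18.33
position: [0.573, -0.1179, 0.1111]
tool_rot: [0.639, 0.769, -0.001, -0.001]
ft_force: [1.2, 0.2, 4.4]
grip_width: 0.0195
grip_force: 45.0
```

```bash
python3 -c "
from h import *
op()"
```

```text
t 18.33 mould x -1.87 y -49.39 mm z 111.07 | tilt-z [-0.0029 -0.0014 -1.    ] phi 100.60 | F mx 1.2 my -0.0 z 4.4 M [ 0.01 -0.36  0.04]
  depth 15.43 open(d) 3.83 open(x) 5.30
```

Balanced and light. Continuing to z ≈ 106.5.

Call:
{"op": "drive_tool", "data": {"deltas": [[[0, -0.1, 0.7, 0, 0, 0], [0, -0.1, 0.7, 0, 0, 0], [0, -0.1, 0.7, 0, 0, 0], [0, -0.1, 0.7, 0, 0, 0], [0, 0, 0, 0, 0, 0]]]}}

```text
time: 18.75
position: [0.5726, -0.118, 0.1083]
tool_rot: [0.639, 0.769, -0.002, -0.001]
ft_force: [0.4, -1.3, 5.5]
grip_width: 0.0201
grip_force: 45.0
```

```bash
python3 -c "
from h import *
op()"
```

```text
t 18.75 mould x -2.30 y -49.42 mm z 108.26 | tilt-z [-0.0031 -0.0015 -1.    ] phi 100.60 | F mx 0.1 my -1.4 z 5.5 M [-0.04 -0.35 -0.01]
  depth 18.24 open(d) 4.67 open(x) 6.18
```

Call:
{"op": "drive_tool", "data": {"deltas": [[[0, -0.1, 0.7, 0, 0, 0], [0, -0.1, 0.7, 0, 0, 0], [0, -0.1, 0.4, 0, 0, 0], [0, 0, 0, 0, 0, 0]]]}}

```text
time: 19.08
position: [0.5724, -0.1181, 0.1066]
tool_rot: [0.639, 0.769, -0.002, -0.001]
ft_force: [1.5, 0.5, 5.7]
grip_width: 0.0201
grip_force: 45.0
```

```bash
python3 -c "
from h import *
op()"
```

```text
t 19.08 mould x -2.52 y -49.49 mm z 106.58 | tilt-z [-0.0028 -0.0016 -1.    ] phi 100.60 | F mx 1.5 my 0.3 z 5.7 M [ 0.03 -0.3  -0.07]
  depth 19.92 open(d) 5.18 open(x) 6.60
```

Call:
{"op": "drive_tool", "data": {"deltas": [[[0, 0, -4, 0, 0, 0], [0, 0, -10, 0, 0, 0], [0, 0, -20, 0, 0, 0], [-1, 0, 0, 0, 0, 0], [0, 0, 0, 0, 0, 0], [0, 0, 0, 0, 0, 0]]]}}

```text
time: 19.58
position: [0.5711, -0.1184, 0.1393]
tool_rot: [0.639, 0.769, -0.002, -0.002]
ft_force: [0.2, -0.3, -1.2]
grip_width: 0.0195
grip_force: 45.0
```

```bash
python3 -c "
from h import *
look('w8')"
```

```text
t 19.58 mould x -3.79 y -49.50 mm z 139.32 | tilt-z [-6.4e-03 -1.0e-04 -1.0e+00] phi 100.60 | F mx 0.2 my -0.3 z -1.2 M [-0.   -0.13  0.01]
  depth -12.82 open(d) -4.65 open(x) 9.59
tip (np.float64(276.8220389198365), 6)
end 1 open 3.97 near -6.48 far 2.37 px 274.37 287.74 sd 0.06 11
end -1 open 4.96 near -7.71 far 2.13 px 272.97 286.74 sd 0.00 2
```

Call:
{"op": "drive_tool", "data": {"deltas": [[[36, 0.8, 0, -0.006, 0, 0], [36, 0.7, 0, 0, 0, 0], [28, 0.5, 0, 0, 0, 0], [0, 0, 0, 0, 0, 0], [0, 0, 9, 0, 0, 0], [0, 0, 9, 0, 0, 0], [0, 0, 7, 0, 0, 0], [0, 0, 0, 0, 0, 0]]]}}

```text
time: 20.3
position: [0.5551, -0.0209, 0.1126]
tool_rot: [0.639, 0.769, -0.0, -0.001]
ft_force: [-1.5, 0.4, -1.3]
grip_width: 0.0199
grip_force: 45.0
```

```bash
python3 -c "
from h import *
op()"
```

```text
t 20.30 mould x -1.54 y 49.28 mm z 112.62 | tilt-z [-0.0014  0.0011 -1.    ] phi 100.50 | F mx -1.4 my 0.7 z -1.3 M [ 0.   -0.02  0.02]
  depth 13.88 open(d) 3.36 open(x) 4.38
```

Call:
{"op": "drive_tool", "data": {"deltas": [[[0, 0, 0.7, 0, 0, 0], [0, 0, 0.7, 0, 0, 0], [0, 0, 0.7, 0, 0, 0], [0, 0, 0.7, 0, 0, 0], [0, 0, 0, 0, 0, 0]]]}}

```text
time: 20.72
position: [0.555, -0.0204, 0.1123]
tool_rot: [0.639, 0.769, -0.0, 0.0]
ft_force: [-4.8, -4.0, 1.4]
grip_width: 0.0201
grip_force: 45.0
```

```bash
python3 -c "
from h import *
op()"
```

```text
t 20.72 mould x -1.51 y 49.77 mm z 112.29 | tilt-z [-0.e+00 -1.e-04 -1.e+00] phi 100.62 | F mx -5.4 my -3.0 z 1.4 M [-0.57  0.84 -0.01]
  depth 14.21 open(d) 3.46 open(x) 4.17
```

Call:
{"op": "drive_tool", "data": {"deltas": [[[0, -0.5, 0, 0, 0, 0], [0, -0.5, 0.5, 0, 0, 0], [0, -0.2, 0.7, 0, 0, 0], [0, -0.2, 0.7, 0, 0, 0], [0, 0, 0, 0, 0, 0]]]}}

```text
time: 21.13
position: [0.5546, -0.02, 0.1107]
tool_rot: [0.639, 0.769, 0.001, 0.001]
ft_force: [-2.9, -2.0, 5.4]
grip_width: 0.0196
grip_force: 45.0
```

```bash
python3 -c "
from h import *
op()"
```

```text
t 21.13 mould x -1.87 y 50.19 mm z 110.67 | tilt-z [ 2.3e-03  5.0e-04 -1.0e+00] phi 100.60 | F mx -3.3 my -1.4 z 5.4 M [-0.27  0.81  0.01]
  depth 15.83 open(d) 3.95 open(x) 4.56
```

Call:
{"op": "drive_tool", "data": {"deltas": [[[0, -0.2, 0.7, 0, 0, 0], [0, -0.2, 0.7, 0, 0, 0], [0, -0.2, 0.7, 0, 0, 0], [0, 0, 0, 0, 0, 0]]]}}

```text
time: 21.47
position: [0.5542, -0.02, 0.1087]
tool_rot: [0.639, 0.769, 0.001, 0.001]
ft_force: [-3.2, -0.7, 5.4]
grip_width: 0.0196
grip_force: 45.0
```

```bash
python3 -c "
from h import *
op()"
```

```text
t 21.47 mould x -2.22 y 50.28 mm z 108.69 | tilt-z [ 2.8e-03  7.0e-04 -1.0e+00] phi 100.60 | F mx -3.3 my -0.1 z 5.4 M [-0.2   0.7  -0.04]
  depth 17.81 open(d) 4.54 open(x) 5.18
```

Call:
{"op": "drive_tool", "data": {"deltas": [[[0, -0.2, 0.7, 0, 0, 0], [0, -0.2, 0.7, 0, 0, 0], [0, -0.2, 0.7, 0, 0, 0], [0, -0.2, 0.7, 0, 0, 0], [0, 0, 0, 0, 0, 0]]]}}

```text
time: 21.88
position: [0.5538, -0.0201, 0.1061]
tool_rot: [0.639, 0.769, 0.001, 0.001]
ft_force: [-3.9, 0.1, 5.6]
grip_width: 0.0194
grip_force: 45.0
```

```bash
python3 -c "
from h import *
op()"
```

```text
t 21.88 mould x -2.62 y 50.23 mm z 106.08 | tilt-z [ 3.8e-03  6.0e-04 -1.0e+00] phi 100.60 | F mx -3.8 my 0.9 z 5.6 M [-0.18  0.65 -0.01]
  depth 20.42 open(d) 5.33 open(x) 5.85
```

Call:
{"op": "drive_tool", "data": {"deltas": [[[0, -0.15, 0.7, 0, 0, 0], [0, -0.15, 0.7, 0, 0, 0], [0, -0.15, 0.7, 0, 0, 0], [0, -0.15, 0.7, 0, 0, 0], [0, 0, 0, 0, 0, 0]]]}}

```text
time: 22.3
position: [0.5534, -0.0203, 0.1034]
tool_rot: [0.639, 0.769, 0.002, 0.001]
ft_force: [-4.4, -0.3, 6.9]
grip_width: 0.0194
grip_force: 45.0
```

```bash
python3 -c "
from h import *
op()"
```

```text
t 22.30 mould x -3.04 y 50.16 mm z 103.39 | tilt-z [ 4.2e-03  6.0e-04 -1.0e+00] phi 100.59 | F mx -4.4 my 0.5 z 6.9 M [-0.11  0.61 -0.03]
  depth 23.11 open(d) 6.13 open(x) 6.65
```

Call:
{"op": "drive_tool", "data": {"deltas": [[[0, 0, -4, 0, 0, 0], [0, 0, -12, 0, 0, 0], [0, 0, -22, 0, 0, 0], [-30, 0, 0, 0, 0, 0], [-35, 0, 0, 0, 0, 0], [-35, 0, 0, 0, 0, 0], [0, 0, 0, 0, 0, 0], [0, 0, 0, 0, 0, 0]]]}}

```text
time: 22.97
position: [0.5731, -0.121, 0.1408]
tool_rot: [0.64, 0.768, 0.002, 0.003]
ft_force: [-0.2, 0.0, -1.5]
grip_width: 0.0198
grip_force: 45.0
```

```bash
python3 -c "
from h import *
look('w9')"
```

```text
t 22.97 mould x -2.34 y -52.49 mm z 140.84 | tilt-z [ 6.7e-03 -4.0e-04 -1.0e+00] phi 100.38 | F mx -0.2 my 0.1 z -1.5 M [-0.04 -0.09  0.07]
  depth -14.34 open(d) -5.10 open(x) 4.94
tip (np.float64(276.7271246672679), 6)
end 1 open 6.33 near -8.83 far 2.38 px 266.53 283.35 sd 0.07 11
end -1 open 5.84 near -8.64 far 2.08 px 268.18 283.12 sd 0.04 4
```

Call:
{"op": "drive_tool", "data": {"deltas": [[[1, 0.2, 0, 0.0065, 0, 0], [0, 0, 11, 0, 0, 0], [0, 0, 11, 0, 0, 0], [0, 0, 10, 0, 0, 0], [0, 0, 1, 0, 0, 0], [0, 0, 0, 0, 0, 0], [0, 0, 0, 0, 0, 0]]]}}

```text
time: 23.6
position: [0.572, -0.1177, 0.1074]
tool_rot: [0.639, 0.769, -0.001, -0.001]
ft_force: [4.0, 1.1, -0.7]
grip_width: 0.0195
grip_force: 45.0
```

```bash
python3 -c "
from h import *
op()"
```

```text
t 23.60 mould x -2.85 y -49.01 mm z 107.42 | tilt-z [-0.0024 -0.001  -1.    ] phi 100.61 | F mx 4.1 my 0.4 z -0.7 M [ 0.27 -1.   -0.1 ]
  depth 19.08 open(d) 4.93 open(x) 7.18
```

Call:
{"op": "drive_tool", "data": {"deltas": [[[0, 0, 0.7, 0, 0, 0], [0, 0, 0.7, 0, 0, 0], [0, 0, 0.7, 0, 0, 0], [0, 0, 0, 0, 0, 0]]]}}

```text
time: 23.93
position: [0.572, -0.1183, 0.1062]
tool_rot: [0.639, 0.769, -0.001, 0.0]
ft_force: [4.7, 1.1, 0.5]
grip_width: 0.0197
grip_force: 45.0
```

```bash
python3 -c "
from h import *
op()"
```

```text
t 23.93 mould x -2.90 y -49.63 mm z 106.19 | tilt-z [-0.0012 -0.0019 -1.    ] phi 100.59 | F mx 4.8 my 0.3 z 0.5 M [ 0.22 -1.21  0.01]
  depth 20.31 open(d) 5.29 open(x) 7.15
```

Near face is bearing alone; shifting +x a little, then on down.

Call:
{"op": "drive_tool", "data": {"deltas": [[[0, 0.8, 0, 0, 0, 0], [0, 0.4, 0.6, 0, 0, 0], [0, 0, 0.7, 0, 0, 0], [0, 0, 0.7, 0, 0, 0], [0, 0, 0, 0, 0, 0]]]}}

```text
time: 24.35
position: [0.5719, -0.1179, 0.1037]
tool_rot: [0.639, 0.769, -0.002, -0.001]
ft_force: [2.9, -0.7, 4.8]
grip_width: 0.0199
grip_force: 45.0
```

```bash
python3 -c "
from h import *
op()"
```

```text
t 24.35 mould x -2.94 y -49.21 mm z 103.69 | tilt-z [-0.0044 -0.0012 -1.    ] phi 100.61 | F mx 2.7 my -1.3 z 4.8 M [-0.06 -0.61 -0.  ]
  depth 22.81 open(d) 6.04 open(x) 7.63
```

Call:
{"op": "drive_tool", "data": {"deltas": [[[0, -0.1, 0.7, 0, 0, 0], [0, -0.1, 0.7, 0, 0, 0], [0, -0.1, 0.7, 0, 0, 0], [0, -0.1, 0.7, 0, 0, 0], [0, 0, 0, 0, 0, 0]]]}}

```text
time: 24.77
position: [0.5714, -0.1178, 0.1007]
tool_rot: [0.639, 0.769, -0.002, -0.002]
ft_force: [3.0, 0.2, 4.6]
grip_width: 0.0199
grip_force: 45.0
```

```bash
python3 -c "
from h import *
op()"
```

```text
t 24.77 mould x -3.38 y -49.01 mm z 100.74 | tilt-z [-4.6e-03 -9.0e-04 -1.0e+00] phi 100.60 | F mx 2.9 my -0.4 z 4.6 M [-0.   -0.68 -0.06]
  depth 25.76 open(d) 6.93 open(x) 8.53
```

Call:
{"op": "drive_tool", "data": {"deltas": [[[0, -0.1, 0.7, 0, 0, 0], [0, -0.1, 0.7, 0, 0, 0], [0, -0.1, 0.7, 0, 0, 0], [0, -0.1, 0.7, 0, 0, 0], [0, 0, 0, 0, 0, 0]]]}}

```text
time: 25.18
position: [0.571, -0.1178, 0.098]
tool_rot: [0.639, 0.769, -0.002, -0.002]
ft_force: [2.2, -0.8, 5.2]
grip_width: 0.02
grip_force: 45.0
```

```bash
python3 -c "
from h import *
op()"
```

```text
t 25.18 mould x -3.79 y -48.98 mm z 98.02 | tilt-z [-4.6e-03 -9.0e-04 -1.0e+00] phi 100.60 | F mx 2.0 my -1.2 z 5.2 M [ 0.04 -0.59 -0.05]
  depth 28.48 open(d) 7.75 open(x) 9.36
```

Call:
{"op": "drive_tool", "data": {"deltas": [[[0, 0, -4, 0, 0, 0], [0, 0, -12, 0, 0, 0], [0, 0, -26, 0, 0, 0], [-1, 0, 0, 0, 0, 0], [0, 0, 0, 0, 0, 0], [0, 0, 0, 0, 0, 0]]]}}

```text
time: 25.68
position: [0.5696, -0.1182, 0.139]
tool_rot: [0.639, 0.769, -0.003, -0.003]
ft_force: [-0.4, -0.9, -1.2]
grip_width: 0.0196
grip_force: 45.0
```

```bash
python3 -c "
from h import *
look('w10')"
```

```text
t 25.68 mould x -5.30 y -49.10 mm z 139.05 | tilt-z [-8.6e-03  4.0e-04 -1.0e+00] phi 100.61 | F mx -0.6 my -0.8 z -1.2 M [ 0.   -0.08  0.02]
  depth -12.55 open(d) -4.56 open(x) 12.89
tip (np.float64(276.79282090203367), 6)
end 1 open 6.28 near -8.80 far 2.37 px 273.42 290.28 sd 0.09 11
end -1 open 7.54 near -10.29 far 2.13 px 271.69 289.09 sd 0.02 2
```

Call:
{"op": "drive_tool", "data": {"deltas": [[[36, 0.7, 0, -0.0085, 0, 0], [36, 0.7, 0, 0, 0, 0], [28, 0.4, 0, 0, 0, 0], [0, 0, 0, 0, 0, 0], [0, 0, 11, 0, 0, 0], [0, 0, 11, 0, 0, 0], [0, 0, 9, 0, 0, 0], [0, 0, 0, 0, 0, 0]]]}}

```text
time: 26.4
position: [0.5539, -0.021, 0.1059]
tool_rot: [0.639, 0.769, 0.001, -0.001]
ft_force: [0.1, 0.0, -1.1]
grip_width: 0.0197
grip_force: 45.0
```

Call:
{"op": "drive_tool", "data": {"deltas": [[[0, 0, 0.5, 0, 0, 0], [0, 0, 0.5, 0, 0, 0], [0, 0, 0, 0, 0, 0]]]}}

```text
time: 26.65
position: [0.5541, -0.0206, 0.1075]
tool_rot: [0.639, 0.769, 0.001, 0.0]
ft_force: [-2.7, 0.2, -1.9]
grip_width: 0.0199
grip_force: 45.0
```

```bash
python3 -c "
from h import *
op()"
```

```text
t 26.65 mould x -2.49 y 49.71 mm z 107.49 | tilt-z [ 1.3e-03  9.0e-04 -1.0e+00] phi 100.56 | F mx -2.6 my 0.7 z -1.9 M [-0.17  0.45 -0.01]
  depth 19.01 open(d) 4.90 open(x) 5.93
```

Call:
{"op": "drive_tool", "data": {"deltas": [[[0, -0.2, 0.7, 0, 0, 0], [0, -0.2, 0.7, 0, 0, 0], [0, -0.2, 0.7, 0, 0, 0], [0, -0.2, 0.7, 0, 0, 0], [0, 0, 0, 0, 0, 0]]]}}

```text
time: 27.07
position: [0.5537, -0.0202, 0.1051]
tool_rot: [0.639, 0.769, 0.001, 0.001]
ft_force: [-4.9, -0.6, 1.3]
grip_width: 0.0195
grip_force: 45.0
```

```bash
python3 -c "
from h import *
op()"
```

```text
t 27.07 mould x -2.80 y 50.21 mm z 105.14 | tilt-z [ 2.8e-03  8.0e-04 -1.0e+00] phi 100.62 | F mx -4.9 my 0.3 z 1.3 M [-0.23  0.77 -0.05]
  depth 21.36 open(d) 5.61 open(x) 6.35
```

Call:
{"op": "drive_tool", "data": {"deltas": [[[0, -0.5, 0.3, 0, 0, 0], [0, -0.5, 0.5, 0, 0, 0], [0, -0.2, 0.7, 0, 0, 0], [0, -0.2, 0.7, 0, 0, 0], [0, 0, 0, 0, 0, 0]]]}}

```text
time: 27.48
position: [0.5534, -0.0206, 0.1032]
tool_rot: [0.639, 0.769, 0.002, 0.002]
ft_force: [-3.6, -0.2, 5.0]
grip_width: 0.0197
grip_force: 45.0
```

```bash
python3 -c "
from h import *
op()"
```

```text
t 27.48 mould x -3.13 y 49.85 mm z 103.20 | tilt-z [ 5.2e-03  5.0e-04 -1.0e+00] phi 100.60 | F mx -3.6 my 0.4 z 5.0 M [-0.09  0.61 -0.04]
  depth 23.30 open(d) 6.19 open(x) 6.69
```

Call:
{"op": "drive_tool", "data": {"deltas": [[[0, -0.2, 0.7, 0, 0, 0], [0, -0.2, 0.7, 0, 0, 0], [0, -0.2, 0.7, 0, 0, 0], [0, -0.2, 0.5, 0, 0, 0], [0, 0, 0, 0, 0, 0]]]}}

```text
time: 27.9
position: [0.553, -0.0208, 0.1007]
tool_rot: [0.639, 0.769, 0.002, 0.002]
ft_force: [-2.4, -0.5, 5.3]
grip_width: 0.0199
grip_force: 45.0
```

```bash
python3 -c "
from h import *
op()"
```

```text
t 27.90 mould x -3.54 y 49.68 mm z 100.74 | tilt-z [ 6.2e-03  3.0e-04 -1.0e+00] phi 100.60 | F mx -2.4 my -0.1 z 5.3 M [-0.1   0.53 -0.03]
  depth 25.76 open(d) 6.93 open(x) 7.38
```

Call:
{"op": "drive_tool", "data": {"deltas": [[[0, -0.15, 0.7, 0, 0, 0], [0, -0.15, 0.7, 0, 0, 0], [0, -0.1, 0.7, 0, 0, 0], [0, 0, 0.3, 0, 0, 0], [0, 0, 0, 0, 0, 0]]]}}

```text
time: 28.32
position: [0.5527, -0.021, 0.0985]
tool_rot: [0.639, 0.769, 0.002, 0.002]
ft_force: [-2.8, -0.9, 5.8]
grip_width: 0.0197
grip_force: 45.0
```

```bash
python3 -c "
from h import *
op()"
```

```text
t 28.32 mould x -3.87 y 49.59 mm z 98.49 | tilt-z [ 6.3e-03  1.0e-04 -1.0e+00] phi 100.60 | F mx -3.0 my -0.4 z 5.8 M [-0.1   0.55 -0.11]
  depth 28.01 open(d) 7.60 open(x) 8.03
```

Call:
{"op": "drive_tool", "data": {"deltas": [[[0, 0, -4, 0, 0, 0], [0, 0, -12, 0, 0, 0], [0, 0, -27, 0, 0, 0], [-30, 0, 0, 0.008, 0, 0], [-35, 0, 0, 0, 0, 0], [-33, 0, 0, 0, 0, 0], [0, 0, 0, 0, 0, 0], [0, 0, 0, 0, 0, 0]]]}}

```text
time: 28.98
position: [0.5715, -0.1193, 0.141]
tool_rot: [0.64, 0.768, -0.001, 0.001]
ft_force: [0.2, 0.7, -0.4]
grip_width: 0.0202
grip_force: 45.0
```

```bash
python3 -c "
from h import *
look('w11')
c=np.load('w11.npy',allow_pickle=True)[1]
cv2.imwrite('pics/w11z.png',cv2.resize(c['img'][20:270,150:430,::-1],None,fx=2.3,fy=2.3,interpolation=cv2.INTER_CUBIC))"
```

```text
t 28.98 mould x -3.62 y -50.52 mm z 141.02 | tilt-z [ 1.0e-04 -1.7e-03 -1.0e+00] phi 100.40 | F mx 0.3 my 0.7 z -0.4 M [ 0.04 -0.09  0.02]
  depth -14.52 open(d) -5.16 open(x) 8.41
tip (np.float64(276.7577587700236), 6)
end 1 open 7.86 near -10.30 far 2.43 px 267.09 286.22 sd 0.05 11
end -1 open 8.07 near -10.83 far 2.12 px 267.68 285.71 sd 0.01 3
```

View pics/w11z.png

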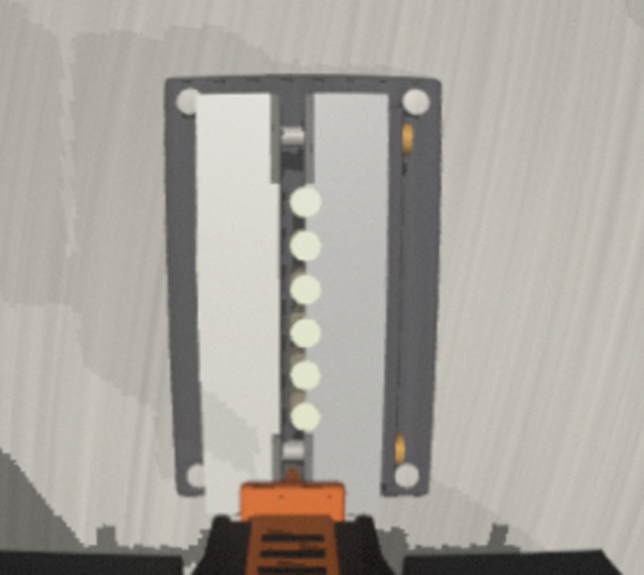

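The openings measure 7.86 mm left and 8.07 mm right. The picture shows the near half standing off evenly, with the notches at (293,135) and (293,450) and the casts upright. Taking the wedge back.

Call:
{"op": "drive_tool", "data": {"deltas": [[[0, 0, -25, 0, 0, 0], [39.2, -1.7, 0, 0, 0, 0], [39.2, -1.7, 0, 0, 0, 0], [39.2, -1.7, 0, 0, 0, 0], [39.2, -1.7, 0, 0, 0, 0], [39.2, -1.7, 0, 0, 0, 0], [39.2, -1.7, 0, 0, 0, 0], [39.2, -1.7, 0, 0, 0, 0]]]}}

```text
time: 29.7
position: [0.506, 0.1536, 0.1658]
tool_rot: [0.638, 0.77, -0.001, -0.001]
ft_force: [0.5, -0.8, -0.8]
grip_width: 0.0198
grip_force: 45.0
```

Call:
{"op": "drive_tool", "data": {"deltas": [[[39.2, -1.7, 0, 0, 0, 0], [39.2, -1.7, 0, 0, 0, 0], [39.2, -1.7, 0, 0, 0, 0], [0, 0, 0, 0, 0, 0.102], [0, 0, 0, 0, 0, 0.102], [0, 0, 0, 0, 0, 0.102], [0, 0, 0, 0, 0, 0.102], [0, 0, 0, 0, 0, 0.102]]]}}

```text
time: 30.37
position: [0.4795, 0.2667, 0.1657]
tool_rot: [0.813, 0.582, -0.002, -0.001]
ft_force: [0.0, -0.6, -1.1]
grip_width: 0.02
grip_force: 45.0
```

Call:
{"op": "drive_tool", "data": {"deltas": [[[0, 0, 0, 0, 0, 0], [0, 0, 0, 0, 0, 0], [0, 0, 0, 0, 0, 0]]]}}

```text
time: 30.62
position: [0.4803, 0.2657, 0.1658]
tool_rot: [0.811, 0.585, -0.002, -0.001]
ft_force: [-0.6, -0.3, -1.0]
grip_width: 0.0197
grip_force: 45.0
```

```bash
python3 - <<'E'
from h import *
np.set_printoptions(precision=4,suppress=True)
o,c=shot('wrist','w12.png'); np.save('w12.npy',(o,c),allow_pickle=True)
p=np.array(o['position']); Rt=R.from_quat(o['tool_rot']).as_matrix()
d=np.array([.4830,.2636,.0799])-p
print(p,'tool delta mm',1e3*Rt.T@d,'phi',np.degrees(np.arctan2(Rt[1,0],Rt[0,0])),'z',Rt[:,2],o['ft_force'],'tip',tipx(c))
# slot / stand edges: expected px
A=np.radians(-18.6); sx=np.array([np.cos(A),np.sin(A)]); sy=np.array([-np.sin(A),np.cos(A)]); S0=np.array([.483,.262])
for a,b in ((-35,32),(35,32),(-35,-32),(35,-32),(-8,12),(8,12)): print((a,b),proj(c,np.r_[S0+a*1e-3*sx+b*1e-3*sy,.046],o))
cv2.imwrite('pics/w12z.png',cv2.resize(c['img'][100:300,150:410,::-1],None,fx=3,fy=3,interpolation=cv2.INTER_CUBIC))
E
```

```text
[0.4803 0.2657 0.1658] tool delta mm [-0.9947  3.5972 85.8924] phi 71.55498953121267 z [-0.0042 -0.0005 -1.    ] [-0.5861 -0.3475 -1.004 ] tip (np.float64(275.95057210454576), 6)
(-35, 32) [[239.8628 173.788 ]]
(35, 32) [[325.262  174.1832]]
(-35, -32) [[242.164  245.7086]]
(35, -32) [[321.8176 245.9343]]
(-8, 12) [[272.8368 197.391 ]]
(8, 12) [[292.0959 197.4684]]
```

View pics/w12z.png

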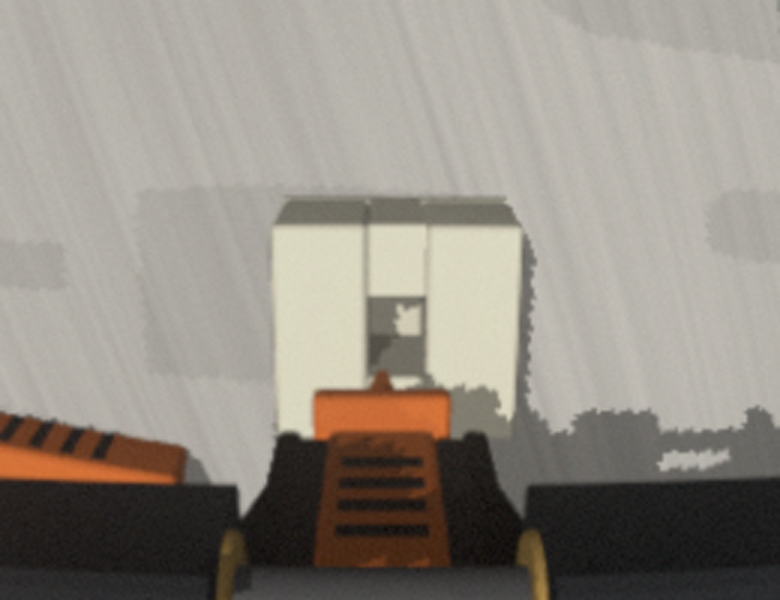

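The crop shows the slot mouth around (397,337) and the blade tip at (383,375). The computed return shift (about +3.5 mm along tool y, −1 mm along tool x) agrees with that. Undoing the small tilt and descending into the slot.

Call:
{"op": "drive_tool", "data": {"deltas": [[[-1, 3.5, 0, -0.004, 0, 0.003], [0, 0, 0, 0, 0, 0], [0, 0, 0, 0, 0, 0], [0, 0, 20, 0, 0, 0], [0, 0, 20, 0, 0, 0], [0, 0, 8, 0, 0, 0], [0, 0, 0, 0, 0, 0], [0, 0, 0, 0, 0, 0]]]}}

```text
time: 31.33
position: [0.4838, 0.2629, 0.1177]
tool_rot: [0.813, 0.582, -0.001, 0.001]
ft_force: [0.1, -0.5, -1.5]
grip_width: 0.0196
grip_force: 45.0
```

```bash
cat >> h.py <<'E'
def back():
    o=sensors.get_obs(); p=np.array(o['position']); Rt=R.from_quat(o['tool_rot']).as_matrix()
    d=np.array([.4830,.2636,.0799])-p
    print(o['time'],p.round(4),'tool delta mm',(1e3*Rt.T@d).round(2),'horiz',(1e3*np.r_[d[:2],0]@Rt).round(2),'phi %.2f'%np.degrees(np.arctan2(Rt[1,0],Rt[0,0])),'z',(Rt[:,2]).round(4),'F tool',(Rt.T@o['ft_force']).round(1),o['moment'].round(2))
E
python3 - <<'E'
from h import *
back()
E
```

```text
31.3333 [0.4838 0.2629 0.1177] tool delta mm [ 0.51 -1.01 37.82] horiz [ 0.42 -1.02 -0.  ] phi 71.21 z [-0.001  -0.0022 -1.    ] F tool [-0.5  0.2  1.5] [ 0.04 -0.03  0.02]
```

Call:
{"op": "drive_tool", "data": {"deltas": [[[0.4, -0.7, 0, 0, 0, 0], [0, 0, 6, 0, 0, 0], [0, 0, 6, 0, 0, 0], [0, 0, 6, 0, 0, 0], [0, 0, 0, 0, 0, 0]]]}}

```text
time: 31.75
position: [0.4825, 0.2633, 0.0988]
tool_rot: [0.813, 0.582, -0.002, 0.0]
ft_force: [1.0, -0.2, -0.6]
grip_width: 0.0197
grip_force: 45.0
```

```bash
python3 -c "
from h import *
back()"
```

```text
31.75 [0.4825 0.2633 0.0988] tool delta mm [ 0.52  0.37 18.86] horiz [ 0.46  0.35 -0.  ] phi 71.21 z [-0.0023 -0.0027 -1.    ] F tool [0.2 1.  0.6] [ 0.02 -0.04  0.04]
```

Call:
{"op": "drive_tool", "data": {"deltas": [[[0, 0, 5, 0, 0, 0], [0, 0, 5, 0, 0, 0], [0, 0, 3, 0, 0, 0], [0, 0, 1.5, 0, 0, 0], [0, 0, 0, 0, 0, 0]]]}}

```text
time: 32.17
position: [0.4831, 0.2634, 0.0849]
tool_rot: [0.813, 0.582, -0.001, 0.001]
ft_force: [-0.2, 0.4, -1.3]
grip_width: 0.0196
grip_force: 45.0
```

```bash
python3 -c "
from h import *
back()"
```

```text
32.1667 [0.4831 0.2634 0.0849] tool delta mm [ 0.18 -0.12  4.96] horiz [ 0.17 -0.12 -0.  ] phi 71.21 z [-0.0011 -0.0023 -1.    ] F tool [ 0.3 -0.3  1.3] [ 0.02 -0.1   0.05]
```

Call:
{"op": "drive_tool", "data": {"deltas": [[[0, 0, 2, 0, 0, 0], [0, 0, 1, 0, 0, 0], [0, 0, 1, 0, 0, 0], [0, 0, 0, 0, 0, 0]]]}}

```text
time: 32.5
position: [0.4833, 0.2635, 0.0813]
tool_rot: [0.813, 0.582, -0.001, 0.001]
ft_force: [-0.1, 0.1, -0.6]
grip_width: 0.0194
grip_force: 45.0
```

```bash
python3 -c "
from h import *
back()"
```

```text
32.5 [0.4833 0.2635 0.0813] tool delta mm [ 0.03 -0.33  1.41] horiz [ 0.03 -0.33 -0.  ] phi 71.21 z [-2.0e-04 -2.1e-03 -1.0e+00] F tool [ 0.1 -0.2  0.6] [-0.1  -0.06  0.02]
```

Call:
{"op": "drive_tool", "data": {"deltas": [[[0, 0, 0.5, 0, 0, 0], [0, 0, 0.5, 0, 0, 0], [0, 0, 0.5, 0, 0, 0], [0, 0, 0, 0, 0, 0]]]}}

```text
time: 32.83
position: [0.4834, 0.2635, 0.0799]
tool_rot: [0.813, 0.582, -0.001, 0.001]
ft_force: [-0.3, -0.4, -1.0]
grip_width: 0.02
grip_force: 45.0
```

```bash
python3 -c "
from h import *
back()"
```

```text
32.8333 [0.4834 0.2635 0.0799] tool delta mm [-0.03 -0.38 -0.02] horiz [-0.03 -0.38 -0.  ] phi 71.21 z [-1.e-04 -2.e-03 -1.e+00] F tool [-0.4 -0.1  1. ] [ 0.01 -0.11 -0.02]
```

Call:
{"op": "drive_tool", "data": {"deltas": [[[0, 0, 0.5, 0, 0, 0], [0, 0, 0.5, 0, 0, 0], [0, 0, 0, 0, 0, 0]]]}}

```text
time: 33.08
position: [0.4834, 0.2635, 0.0798]
tool_rot: [0.813, 0.582, -0.0, 0.001]
ft_force: [-1.3, 0.0, 5.1]
grip_width: 0.0202
grip_force: 45.0
```

```bash
python3 -c "
from h import *
back()"
```

```text
33.0833 [0.4834 0.2635 0.0798] tool delta mm [-0.01 -0.38 -0.09] horiz [-0.01 -0.38 -0.  ] phi 71.21 z [ 2.0e-04 -1.9e-03 -1.0e+00] F tool [-0.4 -1.3 -5.1] [-0.03  0.19  0.02]
```

Call:
{"op": "drive_tool", "data": {"deltas": [[[0, 0, 0.4, 0, 0, 0], [0, 0, 0.4, 0, 0, 0], [0, 0, 0, 0, 0, 0]]]}}

```text
time: 33.33
position: [0.4834, 0.2635, 0.0798]
tool_rot: [0.813, 0.582, -0.0, 0.001]
ft_force: [-3.1, -2.4, 11.7]
grip_width: 0.0197
grip_force: 45.0
```

```bash
python3 -c "
from h import *
back()"
```

```text
33.3333 [0.4834 0.2635 0.0798] tool delta mm [-0.02 -0.4  -0.1 ] horiz [-0.02 -0.4  -0.  ] phi 71.21 z [ 5.0e-04 -1.9e-03 -1.0e+00] F tool [ -3.3  -2.2 -11.7] [-0.19  0.43  0.01]
```

Fully home: a hard stop at the original height. Relieving the press, letting go and retreating upward.

Call:
{"op": "drive_tool", "data": {"deltas": [[[0, 0, -0.5, 0, 0, 0], [0, 0, -0.5, 0, 0, 0], [0, 0, 0, 0, 0, 0]]]}}

```text
time: 33.58
position: [0.4834, 0.2635, 0.0798]
tool_rot: [0.813, 0.582, -0.0, 0.001]
ft_force: [-1.0, -0.2, 7.4]
grip_width: 0.0201
grip_force: 45.0
```

Call:
{"op": "drive_tool", "data": {"deltas": [[[0, 0, 0, 0, 0, 0], [0, 0, 0, 0, 0, 0], [0, 0, 0, 0, 0, 0], [0, 0, 0, 0, 0, 0], [0, 0, -10, 0, 0, 0], [0, 0, -25, 0, 0, 0], [0, 0, -35, 0, 0, 0], [0, 0, -35, 0, 0, 0]]], "gripper": 55}}

```text
time: 34.25
position: [0.4825, 0.2634, 0.1849]
tool_rot: [0.813, 0.582, -0.002, 0.0]
ft_force: [1.5, -0.4, 0.4]
grip_width: 0.0475
grip_force: 0.0
```

Call:
{"op": "drive_tool", "data": {"deltas": [[[0, 0, 0, 0, 0, 0], [0, 0, 0, 0, 0, 0], [0, 0, 0, 0, 0, 0], [0, 0, 0, 0, 0, 0], [0, 0, 0, 0, 0, 0], [0, 0, 0, 0, 0, 0]]]}}

```text
time: 34.75
position: [0.4826, 0.2634, 0.1828]
tool_rot: [0.813, 0.582, -0.002, 0.0]
ft_force: [-0.0, -0.3, 0.9]
grip_width: 0.0478
grip_force: 0.0
```

```bash
python3 - <<'E'
from h import *
back(); o,c=shot('wrist','w13.png'); o2,s=shot('side','side1.png')
a=cv2.resize(c['img'][100:300,150:410,::-1],None,fx=1.5,fy=1.5); b=cv2.resize(s['img'][150:350,150:400,::-1],None,fx=1.6,fy=1.5)
cv2.imwrite('pics/fin.png',np.hstack([a,b]))
E
```

```text
34.75 [0.4826 0.2634 0.1828] tool delta mm [  0.67   0.53 102.89] horiz [ 0.3   0.34 -0.  ] phi 71.20 z [-0.0029 -0.0029 -1.    ] F tool [-0.3  0.1 -0.9] [-0.   -0.07  0.  ]
```

View pics/fin.png

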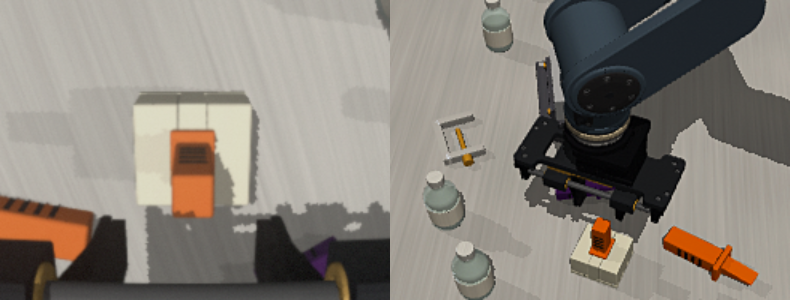

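The wedge is upright and fully seated in its block at (192,172) in the left picture and (602,240) in the right. The gripper is clear and the bystanders are where they were.

```bash
python3 -c "
from rig import ticket
print(ticket.hand_in())"
```

```text
the job is handed in; nothing more can be done
None
```

The mould halves stand about 7.9 mm apart at the left end and 8.1 mm at the right, by my camera measurements; the wedge is back fully home in its block, released, and the job is handed in at about 35 s.

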